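# Join a walnut frame corner with the pedal-operated corner joiner

## Task

Clear the pale offcut from the blue corner joiner's table into the offcut bin, then lay the matching pair of dark walnut mouldings flat in the machine, backs against the fences and mitres closed together at the corner under the clamp foot. Press the yellow foot pedal right down to its stop and hold it there for a second, so the clamp foot bears on both pieces, then let it come up and leave the corner lying closed in the machine. Leave the odd mouldings and the tools as they are.

Things in the scene. Friction and masses are not known exactly. Their poses are not given: they have to be found in the camera images.
- walnut_left: dark walnut moulding, LEFT side of the corner: 210 mm long at the back, 36 mm wide, 22 mm high with a 12 mm wide raised back 26 mm high, 130 g. Origin: underside, mid-length of the back, mid-width; x to the mitred end, z up. Back (long edge) at y +18 mm; 45-degree mitre from heel (x 105, y +18) to toe (x 69, y -18); square at x -105. Starts on the bench, mitre roughly away from the robot
- walnut_right: dark walnut moulding, RIGHT side, mirror image of the left: 210 mm long at the back, 36 mm wide, 22 mm high with a 12 mm wide raised back 26 mm high, 130 g. Origin: underside, mid-length of the back, mid-width; x to the mitred end, z up. Back (long edge) at y -18 mm; mitre from heel (x 105, y -18) to toe (x 69, y +18). Starts as the left one
- walnut_left_heel (a point): sharp outer tip of the left piece's mitre, at its underside
- walnut_left_toe (a point): inner end of the left piece's mitre, at its underside
- walnut_right_heel (a point): sharp outer tip of the right piece's mitre, at its underside
- walnut_right_toe (a point): inner end of the right piece's mitre, at its underside
- joiner: blue pneumatic frame-corner joiner (underpinner), fixed. Origin: on the bench, straight below the corner where its two fence lines meet; x points to the machine's rear, away from the operator, y to its left, z up. Its steel table is 90 mm above the bench, from x -115 to +60 mm, y +/- 135 mm. Behind the corner stands a column with a head arm over the corner
- joiner_corner (a point): on the machine's table, the point where the fence lines meet; axes as the machine's. A piece in place has its heel here and runs towards the operator with its back along its fence: left piece's x axis turned -45 degrees, right piece's +45 degrees from the machine's x, mitres meeting along the line from here to -x
- fence_left (a point): outer end of the left fence, on its inner face, at table height. The fence is an aluminium bar 16 mm high, 12 mm thick; its inner face lies on the line from the corner along (-1, +1) in the machine's x, y, from 14 to 94 mm from the corner. The right fence is its mirror image, along (-1, -1)
- clampfoot: round spring-loaded clamp foot on the machine's ram; origin: centre of its underside. When up: 26 mm in front of the corner, 156 mm above the bench, 40 mm clear above pieces in place, so pieces are slid in under it from the operator's side. Radius 22 mm; above it, from 189 mm up, the head arm: 44 mm wide, out to machine x -55 mm, with a 54 mm wide cylinder up to 327 mm
- clampram (a joint): how far the machine's clamp ram has come down, m: 0 up, 0.040 as the foot touches pieces 26 mm high, 0.043 at the pedal's stop. It follows the pedal (0.179 m per rad) and goes up again when the pedal is let up
- pedal (a joint): turn of the yellow foot pedal, rad: 0 up at rest, grows as it is pressed, 0.24 on its stop. A spring returns it; at the press point it takes about 6 N to start and 16 N at the stop
- pedal_press (a point): point to press, on the rubber upper face of the tread, 120 mm from the hinge, 30 mm short of the free edge, on the middle line. Moves down about 29 mm to the stop. The tread is 82 mm wide and at rest rises 0.17 rad towards its free edge (80 mm above the bench)
- footvalve: foot-pedal valve fixed to the bench (base 200 x 100 mm, low hoses behind it). Origin: centre of the base's underside; x points to its rear, the hinge line is at x +60 mm, 52 mm above the bench, the pedal's free edge is at x -90 mm; y runs along the hinge
- offcut: short pale offcut of moulding lying on the machine's table, in the way in front of the left fence: 64 mm long (x +/- 32 mm, mitred at +x), 36 mm wide (y +/- 18 mm), 22 mm high with a 26 mm back at +y, about 40 g. Origin: centre of its underside
- offcut_bin: open plywood offcut bin on the bench, 140 x 150 mm (x, y), 70 mm high, walls 6 mm, fixed; origin under its centre. An older offcut lies in it
- ash_left: pale ash moulding, same size and shape as the left walnut piece; not for this job
- white_right: white moulding, same size and shape as the right walnut piece; not for this job
- mallet: turned beech mallet standing on its head, 68 mm across, 220 mm high
- glue_bottle: white glue bottle, 56 mm across, 150 mm high
- chisel: chisel lying flat, 270 mm long, origin under its middle
- bench_brush: bench brush with a wooden handle, 290 mm long, 46 mm high, bristles down
- try_square: try square with a dark stock, 180 x 110 mm, lying flat
- tape_measure: yellow tape measure, 70 x 68 x 36 mm

How it is judged:
On the way, in this order (a step that is already met when the one before it is completed fails the run):
1. the offcut lies in the offcut bin, let go (x of offcut in the frame of offcut_bin between -0.06 and 0.06 m and y of offcut in the frame of offcut_bin between -0.065 and 0.065 m and z of offcut in the frame of offcut_bin below 0.05 m and contact force between the fingers and offcut below 0.2 N), for 0.2 s.
2. both walnut pieces lie flat in the machine, heels at the corner, backs along the fences, mitres closed (angle between each of walnut_left, walnut_right's own z axis and vertical below 0.04 rad and z of walnut_left in the frame of joiner_corner between -0.004 and 0.004 m and horizontal distance between each of walnut_left_heel, walnut_right_heel and joiner_corner below 0.007 m and angle between the x axis of walnut_left and the x axis of joiner, either way round between 0.725 and 0.845 rad and z of walnut_right in the frame of joiner_corner between -0.004 and 0.004 m and angle between the x axis of walnut_right and the x axis of joiner, either way round between 0.725 and 0.845 rad and horizontal distance between walnut_left_heel and walnut_right_heel below 0.005 m and horizontal distance between walnut_left_toe and walnut_right_toe below 0.005 m), for 0.2 s.
3. the pedal is held on its stop with the clamp foot bearing on both pieces of the closed corner (all of step 2 and value of joint pedal above 0.228 rad and contact force between clampfoot and walnut_left above 0.3 N and contact force between clampfoot and walnut_right above 0.3 N), for 0.7 s.
At the end, for the whole second after the job is handed in: Walnut pieces flat on the joiner's table (4 mm, 0.04 rad), heels within 7 mm of the fence corner, backs within 0.06 rad of the fence lines, heel to heel and toe to toe within 5 mm; offcut in the bin; pedal up (under 0.03 rad); all at rest (all of step 2 and x of offcut in the frame of offcut_bin between -0.06 and 0.06 m and y of offcut in the frame of offcut_bin between -0.065 and 0.065 m and z of offcut in the frame of offcut_bin below 0.05 m and value of joint pedal below 0.03 rad and linear speed of each of walnut_left, walnut_right, offcut below 0.02 m/s); the robot touches nothing.
It fails at once if an odd moulding is disturbed (moved more than 30 mm) (distance of any of ash_left, white_right from where it was at the start of the episode above 0.03 m).
It fails at once if a tool or the glue bottle is disturbed (moved more than 30 mm) (distance of any of mallet, glue_bottle, chisel, bench_brush, try_square, tape_measure from where it was at the start of the episode above 0.03 m).
It also fails if it takes over 72 s, if anything falls off the work surface, if the arm or the gripper's body presses on something with over 40 N, if the wrist force passes 120 N, or if a joint passes its speed limit or range.

## Robot

A 6-joint arm with a two-finger parallel gripper is mounted at the origin on the work surface. World frame = base frame: x ahead of the robot, y to its left, z up, the work surface at z = 0. Lengths are in m, angles in rad, forces in N, time in s.
With the tool pointing down it reaches from about 0.275 to 1 m from the base axis. Payload 8.4 kg.
Tool frame: the origin (TCP) lies between the finger pads; the fingertips stand 8 mm ahead of it and the grasp point (between the pads) lies 11 mm behind it (manip.tcp_to_tips is the z of the fingertips in the tool frame, in m); z points along the fingers, y is the line along which they close (so a half turn about z gives the same grasp; the last joint's range is limited). The gripper opens to 85 mm and grips with 20 to 120 N. Pads are 22 mm wide; open, the fingers measure 114 mm over their backs; the gripper's body (76 mm by 85 mm) begins 54 mm behind the grasp point. The pads swing forward as they close: fully open they stand 13 mm farther back than shut.
Start: joints at [1.147, 0.353, 1.633, -0, 1.155, -0.002], TCP at [0.256, 0.57, 0.239] pointing down, gripper open.
Joint ranges: [-2.63, 2.63], [-0.92, 2.1], [0.06, 2.66], [-1.3, 4.44], [0, 2.69], [-3.02, 3.02]. Speed limits (rad/s): [2.22, 2.22, 2.79, 3.14, 3.14, 3.14].

## Interface

Orientations are given as a unit quaternion [x, y, z, w].
In Python, from station import status, camera, camera_model, hand_in, manip gives the robot as it stands.
- The arm moves only by the tool apply_moves, never from a script. Its argument "motion" is a list of rows, each a list of 2 entries, a list of its own where there are three numbers: the shift along the tool's x, y, z in mm, then the turn, a rotation vector about the tool's x, y, z in units of 5 degrees (1.0 is 5 degrees). In form: [[[tx, ty, tz], [rx, ry, rz]], ...]. A call has exactly 8 rows; each row is the pose to reach, as a shift and turn from the pose commanded when the call began, along the tool's axes at that moment; what a row does not reach only later rows make up. A row lasts 1/12 s, in which the tool goes at most 41.7 mm and 7.16 degrees, less where a joint would pass 70% of its speed; a pose out of reach is approached as far as the arm can. A call with a gripper value outside its range is refused whole. "hand" is the opening, from -1 (shut) to 1 (fully open), set as the call begins (left out, the last holds). The fingers move at their own pace and stop on an object; "force" is the grip in N (left out, the last holds). Time passes only in rows, so rows that repeat a pose let the fingers close, or fill a call up. It gives the time, the measured TCP pose, the force, the opening and the grip force at its end, in the units of the state.
- status.sense(): the state, without advancing time (a new reading comes with each control period).
- camera(name): name is "scene" or "top"; returns the picture (400x640x3 uint8, red, green, blue); there is no depth.
- camera_model(name): a dict with "K" (3x3 intrinsics, pixels), "R" (3x3) and "t" (3): a world point X has camera coordinates R X + t. Camera axes: x right, y down, z forward; pixel columns grow to the right and rows downward; lengths in m; the calibration is good to about 2 mm. A picture is of the moment at which its call begins. camera_model takes no time and is no camera call.
- hand_in(): hands the job in; it is judged then, once.
The state is a dict: "time": time; "qpos": joint angles; "joint_vel": joint speeds; "effort": joint torques, N m; "position": TCP position; "orientation": TCP orientation; "wrist_force": force on the tool from outside, world axes, zero at the start; "moment": the same for the moment, N m; "opening": finger opening in m; "grasp_force": force on a finger pad.
Only numpy, scipy, OpenCV 4.12 (cv2) and the standard library are available. Lean on these libraries where they do the work, as an engineer would, in place of code of your own. Each camera call takes 0.05 s, during which the arm holds its last target. There are 200 camera calls.

## Working session

There is one attempt and no reset: what is moved stays moved. The work goes in short steps, Python scripts to look and compute and a tool call to move; the robot and the scene stay as the last step left them, time stands still between calls to the robot, and variables do not carry over. Pictures are saved under pics/ and viewed, at most 10 in all, crops included, and the job is handed in when it is done.

Besides the shell and the picture viewer there is one more tool, called after "Request:" by a JSON object that holds its "method" and its "body", one argument or row to a line. apply_moves: Moves the arm, as the interface text tells. Its arguments: {"type":"object","properties":{"motion":{"type":"array","items":{"type":"array"}},"hand":{"type":"number"},"force":{"type":"number"}},"required":["motion"]}

```bash
ls; mkdir -p pics
python3 - <<'E'
from station import *
import cv2
for n in("scene","top"):
    cv2.imwrite(f"pics/{n}0.png",camera(n)[:,:,::-1]); m=camera_model(n); print(n,m)
print(status.sense()); print([a for a in dir(manip) if a[0]!='_'])
E
```

```text
pics
scene {'K': array([[506.65326221,   0.        , 322.24006977],
       [  0.        , 506.65326221, 192.20240022],
       [  0.        ,   0.        ,   1.        ]]), 'R': array([[-0.84882894,  0.52856129, -0.01060113],
       [ 0.44500477,  0.70353042, -0.55408998],
       [-0.28541229, -0.47504517, -0.83238928]]), 't': array([ 0.45637906, -0.11449606,  1.59669703])}
top {'K': array([[505.42689741,   0.        , 321.02940301],
       [  0.        , 505.42689741, 201.19736957],
       [  0.        ,   0.        ,   1.        ]]), 'R': array([[ 0.02760062, -0.99959567,  0.00683455],
       [-0.9909794 , -0.02825841, -0.13100113],
       [ 0.13114129, -0.00315718, -0.99135866]]), 't': array([-0.10363068,  0.51127931,  1.4907679 ])}
{'time': 0.1, 'qpos': array([ 1.14660238e+00,  3.53579041e-01,  1.63403708e+00, -8.99340225e-06,
        1.15519500e+00, -2.43363722e-03]), 'joint_vel': array([ 2.00389914e-03, -1.95888745e-03, -2.38565502e-03,  8.54415173e-05,
        9.24051682e-04, -1.64894716e-03]), 'effort': array([ 1.93639780e-04, -6.06361413e+01, -3.42817891e+01,  1.38127768e-05,
        3.96812087e-03,  2.73302618e-05]), 'position': array([0.2557105 , 0.56985455, 0.23864636]), 'orientation': array([ 2.09318822e-01,  9.77847258e-01, -5.96292001e-04, -1.24954173e-04]), 'wrist_force': array([ 0.00927768,  0.68500363, -0.71383998]), 'moment': array([-0.07790529,  0.00387006,  0.00498358]), 'grasp_force': 0.0, 'opening': 0.08529581050349738}
['IKError', 'tcp_to_tips']
```

View pics/top0.png

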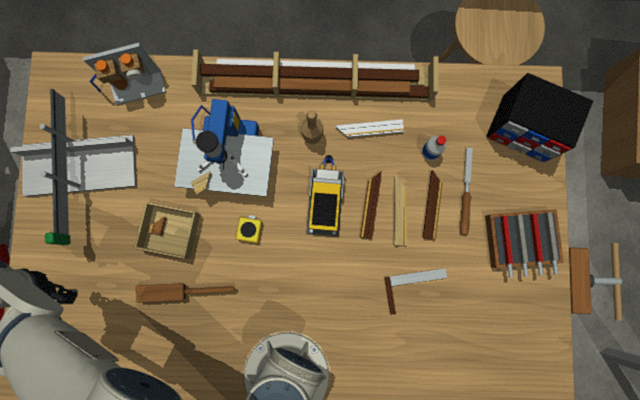

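View pics/scene0.png

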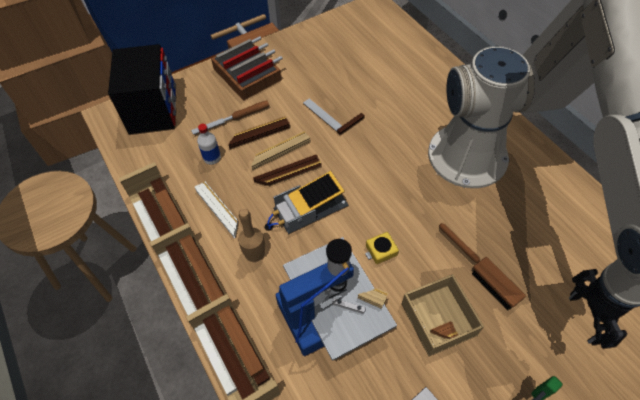

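The top view shows the joiner table around (225,160) with the offcut at (202,182), the bin at (168,230), the pedal at (325,203), the walnuts at (371,205) and (432,205) with the ash between them, and the brush near the bin. I'll zoom in next.

Run:
```python
import cv2
a=cv2.imread("pics/top0.png")
cv2.imwrite("pics/c1.png",cv2.resize(a[95:215,130:290],None,fx=5,fy=5,interpolation=cv2.INTER_CUBIC))
cv2.imwrite("pics/c2.png",cv2.resize(a[135:255,300:460],None,fx=5,fy=5,interpolation=cv2.INTER_CUBIC))
```

```text
(no output)
```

View pics/c1.png

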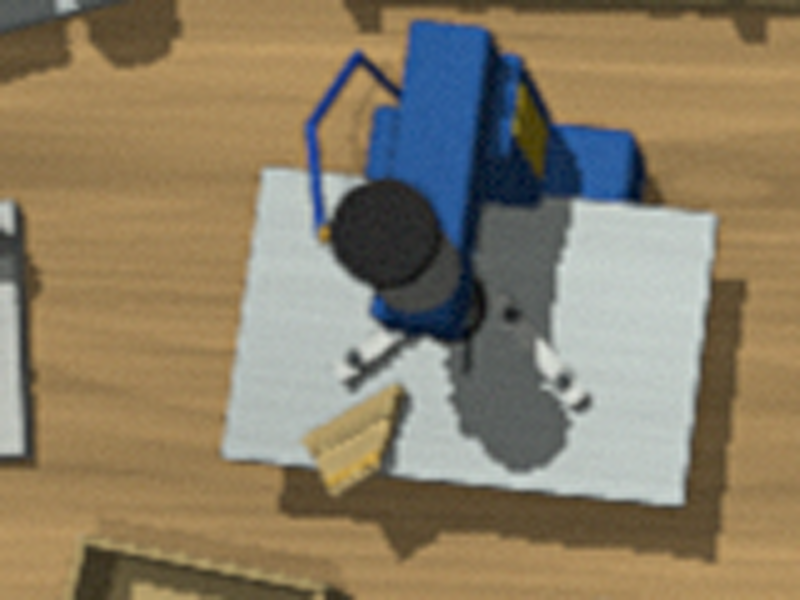

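View pics/c2.png

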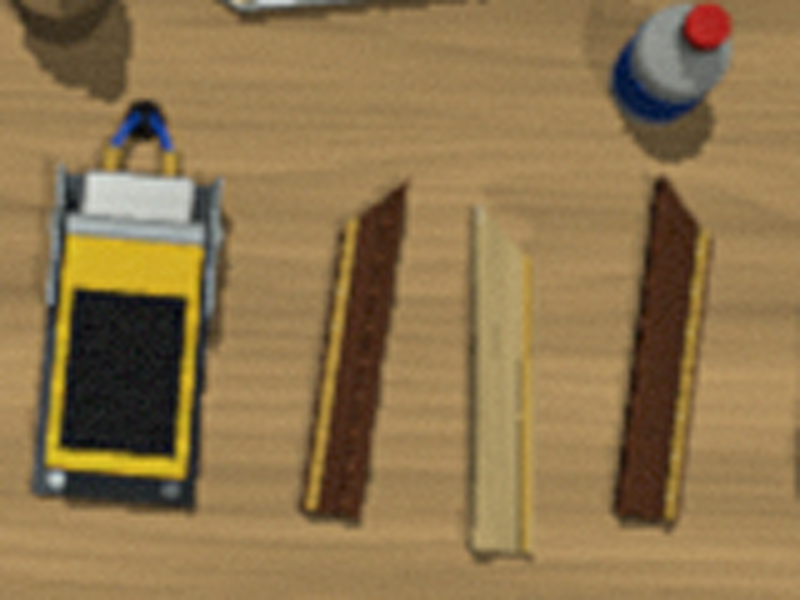

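c2 shows that the walnut at image x≈371 has its heel on the image right at crop (405,183), so it is the RIGHT piece. The one at 432 has its heel on the image left at crop (658,178), so it is the LEFT piece. c1 shows the table corners at crop (262,168), (718,212), (685,505) and (222,458), and the offcut at (355,440).

```bash
cat > h.py <<'E'
import numpy as np, cv2
from station import *
from scipy.spatial.transform import Rotation as Rot
def ray(name,uv,z):
    m=camera_model(name); R=m["R"];C=-R.T@m["t"]
    uv=np.atleast_2d(np.array(uv,float)); d=np.c_[uv,np.ones(len(uv))]@np.linalg.inv(m["K"]).T@R
    return (C+d*((z-C[2])/d[:,2])[:,None])[:,:2]
def go(*wps):
    """wps: (x,y,z,yaw_deg of tool x) tool down -> shift mm & turn, from present pose"""
    s=status.sense(); R=Rot.from_quat(s["orientation"]); p=s["position"]
    for x,y,z,yaw in wps:
        best=None
        for k in(0,180):
            T=Rot.from_euler("z",yaw+k,degrees=True)*Rot.from_euler("x",180,degrees=True)
            rv=(R.inv()*T).as_rotvec(degrees=True)/5
            if best is None or np.linalg.norm(rv)<np.linalg.norm(best): best=rv
        print("shift",np.round(R.inv().apply(np.array([x,y,z])-p)*1,4)*1000,"turn",np.round(best,2))
E
python3 - <<'E'
from h import *
np.set_printoptions(precision=4,suppress=True)
m=camera_model("top");print("C",-m["R"].T@m["t"])
im=cv2.imread("pics/top0.png")
c=lambda l,o:(np.array(l)+.5)/5-.5+o
T=ray("top",c([[262,168],[718,212],[685,505],[222,458]],[130,95]),.09); print("table LR,RR,RF,LF",T)
xm=((T[0]-T[3])+(T[1]-T[2])); ym=(T[0]-T[1])+(T[3]-T[2])
print("yaws",np.degrees(np.arctan2(xm[1],xm[0])),np.degrees(np.arctan2(-ym[0],ym[1])),np.linalg.norm(xm)/2,np.linalg.norm(ym)/2, T.mean(0))
hsv=cv2.cvtColor(im,cv2.COLOR_BGR2HSV)
# pieces: darker than the bench or gold strip
print("samples walnut,gold,bench",hsv[205,374],hsv[205,366],hsv[205,385],"offcut",hsv[180,202])
b,g,r=[im[:,:,i].astype(int) for i in range(3)]
dark=((r<105)&(r>b)).astype(np.uint8)
for nm,(x0,x1) in dict(R=(355,388),L=(418,445)).items():
    k=np.zeros_like(dark);k[165:246,x0:x1]=dark[165:246,x0:x1]
    cs,_=cv2.findContours(k,cv2.RETR_EXTERNAL,cv2.CHAIN_APPROX_NONE);ct=max(cs,key=cv2.contourArea)
    print(nm,cv2.contourArea(ct),cv2.approxPolyDP(ct,3,True)[:,0].tolist())
    n=ct[:,0][(ct[:,0,1]>182)&(ct[:,0,1]<235)]
hand=dict(R=[[405,183],[357,522],[303,515],[346,222]],L=[[658,178],[615,520],[670,527],[710,235]])
for nm,h in hand.items():
    P=c(h,[300,135]); W=np.r_[ray("top",P[:2],.026),ray("top",P[2:],.022)]
    v=W[0]-W[1]; print(nm,"heel,backend,frontend,toe",W.tolist(),"len",np.linalg.norm(v),"yaw",np.degrees(np.arctan2(v[1],v[0])),"w",np.linalg.norm(W[1]-W[2]))
O=c([[303,440],[400,385],[382,462],[332,497]],[130,95]);print("offcut",ray("top",O,.112))
B=[[146,203],[200,211],[193,263],[138,254]];b=ray("top",B,.07);print("bin",b,b.mean(0))
F=c([[62,292-55],[205,245],[185,478],[48,468]],[300,135]);print("pedal yellow",ray("top",F,.065));
print("valve",ray("top",c([[35,490],[192,505]],[300,135]),.06), ray("top",c([[75,290],[187,292],[180,455],[62,450]],[300,135]),.07))
for n,p,z in(("mallet",[312,125],.1),("glue",[432,150],.08),("tape",[250,230],.036),("brushtip",[237,289],.02)):print(n,ray("top",p,z))
E
```

```text
C [ 0.314  -0.0844  1.5456]
table LR,RR,RF,LF [[0.7124 0.3277]
 [0.6937 0.0574]
 [0.5185 0.0696]
 [0.5384 0.3399]]
yaws -3.9926660861379677 -4.089857981808083 0.1750408584169627 0.27104715665690443 [0.6157 0.1986]
samples walnut,gold,bench [ 12 168  70] [ 20 163 178] [ 18 115 162] offcut [ 21 105 153]
R 510.0 [[380, 172], [371, 181], [362, 238], [371, 239]]
L 600.5 [[432, 170], [422, 237], [433, 240], [439, 180]]
R heel,backend,frontend,toe [[0.6127670024206181, -0.2688871563083853], [0.4047791080045167, -0.24254387765613755], [0.40832042277401726, -0.21034116512162876], [0.588237082498935, -0.23353891727629916]] len 0.20964954699162436 yaw -7.218517982249292 w 0.03239684560072002
L heel,backend,frontend,toe [[0.6203651231301877, -0.4238593299070208], [0.4103272255676138, -0.39775964721953727], [0.4072927691067064, -0.4317852224988873], [0.5865870585360723, -0.4565923224340962]] len 0.21165328215951104 yaw -7.083366314104437 w 0.03416061619912407
offcut [[0.5468 0.2878]
 [0.5804 0.2341]
 [0.5353 0.2418]
 [0.5142 0.2692]]
bin [[0.4892 0.4245]
 [0.4701 0.2649]
 [0.3184 0.2761]
 [0.3398 0.4368]] [0.4044 0.3506]
pedal yellow [[ 0.5666 -0.0608]
 [ 0.5642 -0.1458]
 [ 0.4254 -0.1372]
 [ 0.429  -0.0567]]
valve [[ 0.4162 -0.0493]
 [ 0.41   -0.1418]] [[ 0.5343 -0.0695]
 [ 0.535  -0.1356]
 [ 0.4384 -0.1338]
 [ 0.4394 -0.0646]]
mallet [[ 0.7306 -0.0562]]
glue [[ 0.6706 -0.4142]]
tape [[0.4209 0.1205]]
brushtip [[0.2455 0.1532]]
```

Run:
```python
from h import *
go((.539,.267,.16,-58),(.539,.267,.099,-58))
```

```text
shift [-382.4 -160.3   78.8] turn [-0.01  0.    6.77]
shift [-382.4 -160.2  139.8] turn [-0.01  0.    6.77]
```

Request:
{"method": "apply_moves", "body": {
  "motion": [
    [[-38,-16,8],[0,0,1]],
    [[-76,-32,16],[0,0,2]],
    [[-114,-48,24],[0,0,3]],
    [[-153,-64,32],[0,0,4]],
    [[-191,-80,40],[0,0,5]],
    [[-229,-96,48],[0,0,6]],
    [[-267,-112,56],[0,0,6.77]],
    [[-305,-128,64],[0,0,6.77]]
  ],
  "hand": 0.41,
  "force": 40
}}

```text
time: 0.77
position: [0.4802, 0.3294, 0.1754]
orientation: [0.487, 0.874, -0.0, -0.0]
wrist_force: [0.9, 0.6, 0.7]
opening: 0.0599
grasp_force: 0.0
```

Run:
```python
from h import *
go((.539,.267,.14,-58),(.539,.267,.099,-58))
```

```text
shift [-84.   17.2  35.4] turn [-0.   -0.   -0.05]
shift [-84.   17.2  76.4] turn [-0.   -0.   -0.05]
```

Request:
{"method": "apply_moves", "body": {
  "motion": [
    [[-28,6,12],[0,0,0]],
    [[-56,12,24],[0,0,0]],
    [[-84,17,36],[0,0,0]],
    [[-84,17,36],[0,0,0]],
    [[-84,17,50],[0,0,0]],
    [[-84,17,64],[0,0,0]],
    [[-84,17,76],[0,0,0]],
    [[-84,17,76],[0,0,0]]
  ]
}}

```text
time: 1.43
position: [0.5365, 0.2684, 0.0975]
orientation: [0.485, 0.875, -0.002, -0.001]
wrist_force: [-0.4, -0.7, -0.6]
opening: 0.0601
grasp_force: 0.0
```

Request:
{"method": "apply_moves", "body": {
  "motion": [
    [[0,0,0],[0,0,0]],
    [[0,0,0],[0,0,0]],
    [[0,0,0],[0,0,0]],
    [[0,0,0],[0,0,0]],
    [[0,0,0],[0,0,0]],
    [[0,0,0],[0,0,0]],
    [[0,0,0],[0,0,0]],
    [[0,0,0],[0,0,0]]
  ],
  "hand": -1
}}

```text
time: 2.1
position: [0.5386, 0.2692, 0.1007]
orientation: [0.485, 0.875, 0.0, 0.0]
wrist_force: [-1.0, 1.5, 6.2]
opening: 0.0356
grasp_force: 40.8
```

Run:
```python
from h import *
go((.539,.267,.17,-58),(.384,.335,.16,-7),(.384,.335,.045,-7))
```

```text
shift [ -2.1  -0.7 -69.3] turn [ 0.01 -0.   -0.  ]
shift [137.7 -96.2 -59.4] turn [ 1.00e-02  0.00e+00 -1.02e+01]
shift [137.7 -96.3  55.6] turn [ 1.00e-02  0.00e+00 -1.02e+01]
```

Request:
{"method": "apply_moves", "body": {
  "motion": [
    [[0,0,-35],[0,0,0]],
    [[0,0,-65],[0,0,0]],
    [[23,-16,-65],[0,0,-1.4]],
    [[46,-32,-65],[0,0,-2.8]],
    [[69,-48,-63],[0,0,-4.2]],
    [[92,-64,-61],[0,0,-5.6]],
    [[115,-80,-60],[0,0,-7]],
    [[138,-96,-60],[0,0,-8.4]]
  ]
}}

```text
time: 2.77
position: [0.3823, 0.3351, 0.1597]
orientation: [0.136, 0.991, -0.0, -0.0]
wrist_force: [-0.2, 0.4, -0.3]
opening: 0.0351
grasp_force: 40.1
```

Run:
```python
from h import *
print(status.sense()['opening'])
go((.384,.335,.16,-7),(.384,.335,.045,-7))
```

```text
0.035067371441515664
shift [-1.6  0.3 -0.3] turn [-0.   -0.   -1.74]
shift [ -1.7   0.4 114.7] turn [-0.   -0.   -1.74]
```

Request:
{"method": "apply_moves", "body": {
  "motion": [
    [[-1,0,10],[0,0,-1.2]],
    [[-2,0,30],[0,0,-1.74]],
    [[-2,0,55],[0,0,-1.74]],
    [[-2,0,80],[0,0,-1.74]],
    [[-2,0,100],[0,0,-1.74]],
    [[-2,0,115],[0,0,-1.74]],
    [[-2,0,115],[0,0,-1.74]],
    [[-2,0,115],[0,0,-1.74]]
  ]
}}

```text
time: 3.43
position: [0.3853, 0.3342, 0.0446]
orientation: [0.064, 0.998, -0.001, -0.001]
wrist_force: [0.9, 0.5, 0.0]
opening: 0.0351
grasp_force: 41.9
```

Request:
{"method": "apply_moves", "body": {
  "motion": [
    [[0,0,0],[0,0,0]],
    [[0,0,0],[0,0,0]],
    [[0,0,0],[0,0,0]],
    [[0,0,0],[0,0,0]],
    [[0,0,0],[0,0,0]],
    [[0,0,-30],[0,0,0]],
    [[0,0,-70],[0,0,0]],
    [[0,0,-110],[0,0,0]]
  ],
  "hand": 0.2
}}

```text
time: 4.1
position: [0.3853, 0.3344, 0.1571]
orientation: [0.064, 0.998, -0.0, -0.0]
wrist_force: [0.9, 0.9, -0.5]
opening: 0.0514
grasp_force: 0.0
```

Run:
```python
from h import *
im=camera("top")[:,:,::-1]; 
cv2.imwrite("pics/t1.png",cv2.resize(im[170:290,110:270],None,fx=3,fy=3))
cs=np.cos(np.radians(-7.1));sn=np.sin(np.radians(-7.1)); X=np.array([cs,sn]);Y=np.array([-sn,cs])
R=np.array([.6128,-.2689]);Rb=np.array([.4048,-.2425]);L=np.array([.6204,-.4239]);Lb=np.array([.4103,-.3978])
gr=(R+Rb)/2+.018*Y-.025*X; gl=(L+Lb)/2-.018*Y-.025*X
print("grasp R",gr,"L",gl)
go((.38,.34,.22,-7),(*gl,.15,-7.1),(*gl,.011,-7.1))
```

```text
grasp R [ 0.48621653 -0.23474799] L [ 0.48831687 -0.42562194]
shift [  8.5   2.1 -55.1] turn [ 0.08  0.08 -0.06]
shift [-195.8 -744.    10.7] turn [ 0.08  0.08 -0.04]
shift [-194.8 -745.1  149.7] turn [ 0.08  0.08 -0.04]
```

View pics/t1.png

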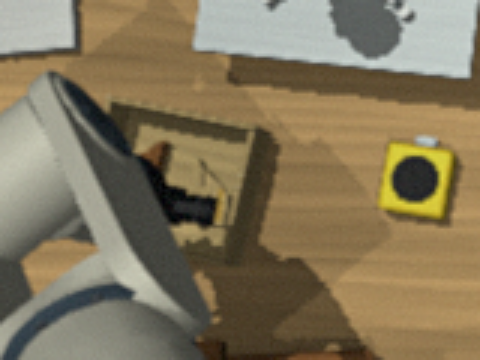

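The picture shows the offcut inside the bin, on its right side at crop (215,185), and released. Next is the left walnut.

Request:
{"method": "apply_moves", "body": {
  "motion": [
    [[-11,-41,-5],[0,0,0]],
    [[-22,-82,-10],[0,0,0]],
    [[-32,-122,-15],[0,0,0]],
    [[-43,-162,-15],[0,0,0]],
    [[-54,-202,-15],[0,0,0]],
    [[-64,-242,-15],[0,0,0]],
    [[-75,-282,-15],[0,0,0]],
    [[-86,-322,-15],[0,0,0]]
  ],
  "hand": 0.41
}}

```text
time: 4.82
position: [0.4301, 0.003, 0.1716]
orientation: [0.064, 0.998, 0.0, 0.001]
wrist_force: [1.6, 0.4, 0.3]
opening: 0.0606
grasp_force: 0.0
```

Request:
{"method": "apply_moves", "body": {
  "motion": [
    [[-11,-41,0],[0,0,0]],
    [[-22,-82,0],[0,0,0]],
    [[-32,-122,0],[0,0,0]],
    [[-43,-162,0],[0,0,0]],
    [[-54,-202,0],[0,0,0]],
    [[-64,-242,0],[0,0,0]],
    [[-75,-282,0],[0,0,0]],
    [[-86,-322,0],[0,0,0]]
  ]
}}

```text
time: 5.48
position: [0.4741, -0.3278, 0.1717]
orientation: [0.064, 0.998, -0.001, 0.001]
wrist_force: [0.3, 0.7, 0.9]
opening: 0.0601
grasp_force: 0.0
```

Run:
```python
from h import *
go((.488,-.4256,.08,-7.1),(.488,-.4256,.013,-7.1))
```

```text
shift [-26.1 -95.1  91.9] turn [-0.01  0.02 -0.05]
shift [-26.  -95.  158.9] turn [-0.01  0.02 -0.05]
```

Request:
{"method": "apply_moves", "body": {
  "motion": [
    [[-9,-32,10],[0,0,0]],
    [[-18,-64,35],[0,0,0]],
    [[-26,-95,60],[0,0,0]],
    [[-26,-95,90],[0,0,0]],
    [[-26,-95,120],[0,0,0]],
    [[-26,-95,142],[0,0,0]],
    [[-26,-95,158],[0,0,0]],
    [[-26,-95,158],[0,0,0]]
  ]
}}

```text
time: 6.15
position: [0.4862, -0.4218, 0.0099]
orientation: [0.064, 0.998, 0.001, -0.002]
wrist_force: [-0.6, 0.5, 0.9]
opening: 0.0603
grasp_force: 0.0
```

Request:
{"method": "apply_moves", "body": {
  "motion": [
    [[0,0,0],[0,0,0]],
    [[0,0,0],[0,0,0]],
    [[0,0,0],[0,0,0]],
    [[0,0,0],[0,0,0]],
    [[0,0,0],[0,0,0]],
    [[0,0,0],[0,0,0]],
    [[0,0,0],[0,0,0]],
    [[0,0,0],[0,0,0]]
  ],
  "hand": -1,
  "force": 60
}}

```text
time: 6.82
position: [0.489, -0.4238, 0.0144]
orientation: [0.064, 0.998, -0.001, 0.001]
wrist_force: [-0.7, 0.5, 8.9]
opening: 0.0349
grasp_force: 61.4
```

Request:
{"method": "apply_moves", "body": {
  "motion": [
    [[0,0,-10],[0,0,0]],
    [[0,0,-30],[0,0,0]],
    [[0,0,-60],[0,0,0]],
    [[0,0,-100],[0,0,0]],
    [[0,0,-140],[0,0,0]],
    [[0,0,-180],[0,0,0]],
    [[0,0,-190],[0,0,0]],
    [[0,0,-190],[0,0,0]]
  ]
}}

```text
time: 7.48
position: [0.4896, -0.4243, 0.2075]
orientation: [0.064, 0.998, -0.003, 0.003]
wrist_force: [0.6, 0.4, -1.5]
opening: 0.0345
grasp_force: 60.1
```

Run:
```python
from h import *
s=status.sense();print(s["position"],Rot.from_quat(s["orientation"]).as_matrix()[:,0],s["moment"])
for n in("top","scene"):cv2.imwrite(f"pics/{n}2.png",camera(n)[:,:,::-1])
a=cv2.imread("pics/top2.png")[140:260,370:490];b=cv2.imread("pics/scene2.png")[60:180,160:280]
cv2.imwrite("pics/both2.png",cv2.resize(np.hstack([a,b]),None,fx=3.3,fy=3.3,interpolation=cv2.INTER_CUBIC))
```

```text
[ 0.48960168 -0.42430837  0.20746329] [-0.99184281  0.12727605 -0.00697418] [ 0.01784484  0.00060476 -0.03187943]
```

View pics/both2.png

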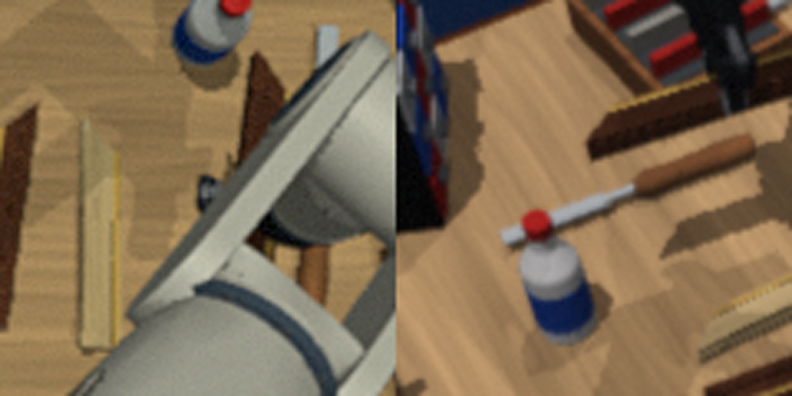

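Run:
```python
from h import *
print(ray("top",[(257.5)/3.3-.5+370,(51)/3.3-.5+140],.219),ray("scene",[588/3.3-.5-120+160,138/3.3-.5+60],.219),ray("scene",[592/3.3-.5-120+160,159/3.3-.5+60],.193))
y=-4.05;r=np.radians
c=np.array([.6431,.1967]);u=lambda a:np.array([np.cos(r(a)),np.sin(r(a))])
for nm,s in(("L",-1),("R",1)):
    a=y+45*s; X=u(a);Y=u(a+90)
    g=c-.130*X-(-s)*.018*Y
    print(nm,a,g,"X",X,"Y",Y)
    if nm=="L":
        pre=g-.012*X-.006*Y
        go((.45,-.1,.2,-20),(.44,.2,.2,a),(*(g-.12*X-.02*Y),.2,a),(*g,.106,a))
```

```text
[[ 0.62436765 -0.42468013]] [[ 0.62059508 -0.42416951]] [[ 0.62168299 -0.42477465]]
L -49.05 [0.54430291 0.28308943] X [ 0.65540017 -0.75528181] Y [0.75528181 0.65540017]
shift [ 78.2 315.1   2. ] turn [-0.    0.    2.54]
shift [126.3 611.4   1.9] turn [-0.    0.    8.35]
shift [136.3 772.    1.9] turn [-0.    0.    8.35]
shift [ 33.5 707.1  96. ] turn [-0.    0.    8.35]
R 40.95 [0.53311616 0.12509305] X [0.75528181 0.65540017] Y [-0.65540017  0.75528181]
```

The left piece is held level with its heel about 131 mm ahead of the tool, and both views agree. Carrying it to the machine.

Request:
{"method": "apply_moves", "body": {
  "motion": [
    [[10,39,0],[0,0,0]],
    [[20,79,0],[0,0,0]],
    [[29,118,0],[0,0,0]],
    [[39,157,0],[0,0,0.5]],
    [[49,197,0],[0,0,1]],
    [[59,236,0],[0,0,1.5]],
    [[68,275,0],[0,0,2]],
    [[78,315,0],[0,0,2.54]]
  ]
}}

```text
time: 8.25
position: [0.4484, -0.0985, 0.1999]
orientation: [0.175, 0.985, 0.0, -0.002]
wrist_force: [0.9, 1.0, -1.5]
opening: 0.0347
grasp_force: 60.3
```

Run:
```python
from h import *
go((.44,.15,.2,-49),(.4445,.285,.2,-49.05))
```

```text
shift [9.360e+01 2.304e+02 1.000e-01] turn [-0.02 -0.04  5.77]
shift [1.359e+02 3.586e+02 2.000e-01] turn [-0.02 -0.04  5.78]
```

Request:
{"method": "apply_moves", "body": {
  "motion": [
    [[16,38,0],[0,0,0.7]],
    [[31,77,0],[0,0,1.5]],
    [[47,115,0],[0,0,2.4]],
    [[62,154,0],[0,0,3.4]],
    [[78,192,0],[0,0,4.6]],
    [[94,230,0],[0,0,5.78]],
    [[106,268,0],[0,0,5.78]],
    [[118,306,0],[0,0,5.78]]
  ]
}}

```text
time: 8.92
position: [0.4423, 0.2272, 0.1998]
orientation: [0.414, 0.91, -0.002, -0.001]
wrist_force: [1.4, -1.0, -0.2]
opening: 0.0347
grasp_force: 60.3
```

Run:
```python
from h import *
r=np.radians;a=-49.05;X=np.array([np.cos(r(a)),np.sin(r(a))]);Y=np.array([-X[1],X[0]])
c=np.array([.6431,.1967]);g=c-.131*X-.018*Y;m=np.array([.9975,-.0706])
p=g-.004*Y
print(g)
go((*(p-.09*m),.2,a),(*(p-.09*m),.127,a),(*p,.127,a),(*p,.108,a))
```

```text
[0.5436475  0.28384471]
shift [39.9 46.1 -0.3] turn [-0.05 -0.01  0.01]
shift [39.9 46.4 72.7] turn [-0.05 -0.01  0.01]
shift [-23.9 110.   72.4] turn [-0.05 -0.01  0.01]
shift [-23.9 110.   91.4] turn [-0.05 -0.01  0.01]
```

Request:
{"method": "apply_moves", "body": {
  "motion": [
    [[20,23,10],[0,0,0]],
    [[40,46,30],[0,0,0]],
    [[40,46,55],[0,0,0]],
    [[40,46,72],[0,0,0]],
    [[24,62,72],[0,0,0]],
    [[6,80,72],[0,0,0]],
    [[-12,98,72],[0,0,0]],
    [[-24,110,72],[0,0,0]]
  ]
}}

```text
time: 9.58
position: [0.5435, 0.2793, 0.1273]
orientation: [0.414, 0.91, -0.001, -0.001]
wrist_force: [0.2, 0.1, -1.1]
opening: 0.0344
grasp_force: 60.5
```

Run:
```python
from h import *
r=np.radians;a=-49.05;X=np.array([np.cos(r(a)),np.sin(r(a))]);Y=np.array([-X[1],X[0]])
g=np.array([.5436,.2838])
p=g-.004*Y
s=status.sense();print(s['position'],Rot.from_quat(s["orientation"]).as_matrix())
go((*p,.127,a),(*p,.106,a))
im=camera("top")[:,:,::-1];cv2.imwrite("pics/t3.png",cv2.resize(im[100:220,150:290],None,fx=5,fy=5,interpolation=cv2.INTER_CUBIC))
```

```text
[0.54350776 0.27933807 0.12730263] [[-6.57222383e-01  7.53691188e-01 -2.88654809e-03]
 [ 7.53696483e-01  6.57220368e-01 -1.73168326e-03]
 [ 5.91943781e-04 -3.31368214e-03 -9.99994335e-01]]
shift [ 3.3 -1.   0.3] turn [-0.04 -0.01  0.03]
shift [ 3.3 -0.9 21.3] turn [-0.04 -0.01  0.03]
```

View pics/t3.png

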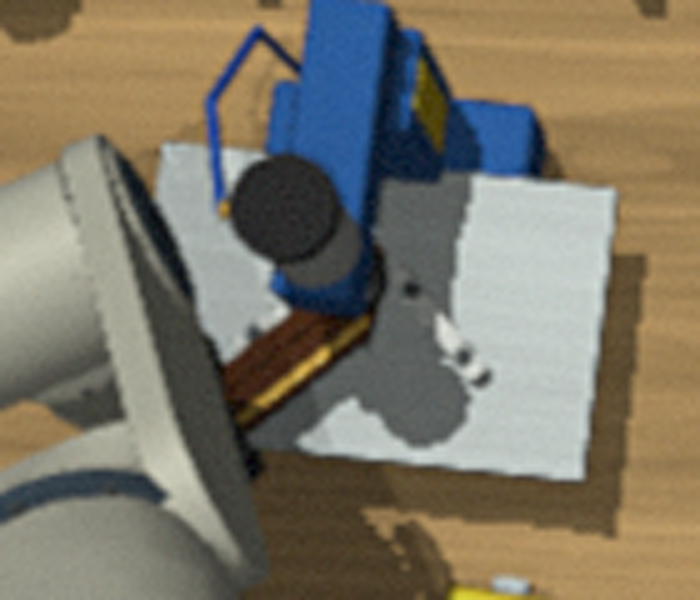

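The left piece hovers over its place with its back just inside the left fence, and the toe shows at crop (370,320). Lowering it now.

Request:
{"method": "apply_moves", "body": {
  "motion": [
    [[2,0,2],[0,0,0]],
    [[3,0,7],[0,0,0]],
    [[3,0,12],[0,0,0]],
    [[3,0,16],[0,0,0]],
    [[3,0,19],[0,0,0]],
    [[3,0,21],[0,0,0]],
    [[3,0,21.5],[0,0,0]],
    [[3,0,21.5],[0,0,0]]
  ]
}}

```text
time: 10.3
position: [0.5409, 0.2824, 0.1084]
orientation: [0.414, 0.91, -0.0, -0.0]
wrist_force: [-0.2, -0.2, -1.3]
opening: 0.0344
grasp_force: 60.5
```

Run:
```python
from h import *
go((.5436,.2838,.106,-49.05),(.5436,.2838,.1044,-49.05))
```

```text
shift [-0.7  2.9  2.4] turn [-0.    0.    0.03]
shift [-0.7  2.9  4. ] turn [-0.    0.    0.03]
```

Request:
{"method": "apply_moves", "body": {
  "motion": [
    [[0,0,1.5],[0,0,0]],
    [[0,0,2.5],[0,0,0]],
    [[0,0,3],[0,0,0]],
    [[0,0.7,3],[0,0,0]],
    [[0,1.4,3],[0,0,0]],
    [[-0.5,2.1,3],[0,0,0]],
    [[-0.5,2.8,3],[0,0,0]],
    [[-0.5,2.8,3],[0,0,0]]
  ]
}}

```text
time: 10.97
position: [0.5437, 0.2839, 0.1055]
orientation: [0.414, 0.91, 0.0, 0.0]
wrist_force: [-0.1, 0.6, -1.5]
opening: 0.0348
grasp_force: 60.5
```

Request:
{"method": "apply_moves", "body": {
  "motion": [
    [[0,0.3,0.5],[0,0,0]],
    [[0,0.6,1],[0,0,0]],
    [[0,0.9,1.5],[0,0,0]],
    [[0,1.2,1.5],[0,0,0]],
    [[0,1.5,1.5],[0,0,0]],
    [[0,1.8,1.5],[0,0,0]],
    [[0,2,1.5],[0,0,0]],
    [[0,2,1.5],[0,0,0]]
  ]
}}

```text
time: 11.63
position: [0.5446, 0.2848, 0.1043]
orientation: [0.414, 0.91, -0.001, -0.0]
wrist_force: [-2.1, -2.6, 5.5]
opening: 0.0347
grasp_force: 61.4
```

Request:
{"method": "apply_moves", "body": {
  "motion": [
    [[0,-0.3,-0.5],[0,0,0]],
    [[0,-0.3,-0.5],[0,0,0]],
    [[0,-0.3,-0.5],[0,0,0]],
    [[0,-0.3,-0.5],[0,0,0]],
    [[0,-0.3,-0.5],[0,0,0]],
    [[0,-0.3,-25],[0,0,0]],
    [[0,-0.3,-60],[0,0,0]],
    [[0,-0.3,-95],[0,0,0]]
  ],
  "hand": 0.3
}}

```text
time: 12.3
position: [0.544, 0.2846, 0.199]
orientation: [0.414, 0.91, -0.001, -0.001]
wrist_force: [-0.4, 0.5, 0.5]
opening: 0.0555
grasp_force: 0.0
```

Run:
```python
from h import *
go((.45,.1,.2,-20),(.4862,-.2347,.2,-7.2),(.4862,-.2347,.014,-7.2))
```

```text
shift [ -77.3 -192.1   -0.5] turn [-0.03 -0.01 -5.78]
shift [-3.534e+02 -3.848e+02 -2.000e-01] turn [-0.03 -0.02 -8.34]
shift [-353.5 -384.3  185.8] turn [-0.03 -0.02 -8.34]
```

Request:
{"method": "apply_moves", "body": {
  "motion": [
    [[-5,-39,0],[0,0,0]],
    [[-18,-77,0],[0,0,-1.2]],
    [[-36,-115,0],[0,0,-2.4]],
    [[-56,-153,0],[0,0,-3.7]],
    [[-77,-192,0],[0,0,-5]],
    [[-107,-217,0],[0,0,-6]],
    [[-137,-242,0],[0,0,-7]],
    [[-168,-264,0],[0,0,-8.34]]
  ],
  "hand": 0.41
}}

```text
time: 12.97
position: [0.455, -0.014, 0.1993]
orientation: [0.066, 0.998, -0.0, 0.0]
wrist_force: [1.3, -0.1, 1.0]
opening: 0.0601
grasp_force: 0.0
```

Run:
```python
from h import *
go((.4862,-.2347,.08,-7.2),(.4862,-.2347,.014,-7.2))
im=camera("top")[:,:,::-1];cv2.imwrite("pics/t4.png",cv2.resize(im[100:260,150:290],None,fx=3.7,fy=3.7,interpolation=cv2.INTER_CUBIC))
cv2.imwrite("pics/t4full.png",im)
```

```text
shift [ -59.8 -214.6  119.3] turn [-0.    0.01 -0.07]
shift [ -59.8 -214.6  185.3] turn [-0.    0.01 -0.07]
```

View pics/t4.png

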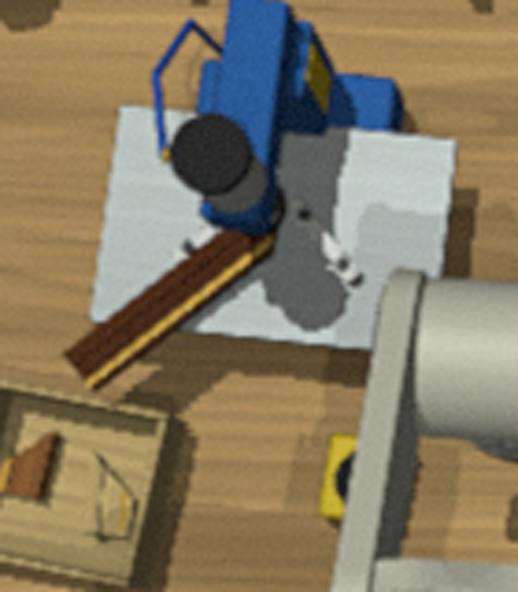

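The left piece lies along its fence with its far end at crop (65,355) and its toe near (275,237). The offcut lies flat in the bin.

Run:
```python
from h import *
c=lambda l:(np.array(l)+.5)/3.7-.5+np.array([150,100])
be=ray("top",c([65,355]),.116)[0];ie=ray("top",c([92,388]),.112)[0];t=ray("top",c([276,240]),.112)[0]
C=np.array([.6431,.1967]);r=np.radians;a=-49.0;X=np.array([np.cos(r(a)),np.sin(r(a))]);Y=np.array([-X[1],X[0]])
for n,p in(("backend(-210,0)",be),("inend(-210,-36)",ie),("toe(-36,-36)",t)):print(n,p,(p-C)@X,(p-C)@Y)
v=t-ie;print(np.degrees(np.arctan2(v[1],v[0])))
```

```text
backend(-210,0) [0.50678084 0.34989768] -0.20505317590082828 -0.0023746516001202037
inend(-210,-36) [0.48224912 0.32861427] -0.20508463549130346 -0.03485215826939631
toe(-36,-36) [0.60245508 0.1931035 ] -0.02395115727386427 -0.033034625472584955
-48.42510095543053
```

Request:
{"method": "apply_moves", "body": {
  "motion": [
    [[-10,-36,10],[0,0,0]],
    [[-20,-72,20],[0,0,0]],
    [[-30,-108,40],[0,0,0]],
    [[-40,-144,60],[0,0,0]],
    [[-50,-180,80],[0,0,0]],
    [[-60,-214,100],[0,0,0]],
    [[-60,-214,120],[0,0,0]],
    [[-60,-214,150],[0,0,0]]
  ]
}}

```text
time: 13.68
position: [0.4881, -0.235, 0.0492]
orientation: [0.069, 0.998, -0.001, 0.002]
wrist_force: [0.0, -0.3, -0.7]
opening: 0.0602
grasp_force: 0.0
```

Run:
```python
from h import *
go((.4862,-.2347,.014,-7.2))
```

```text
shift [ 2.   0.1 35.2] turn [-0.02  0.04 -0.15]
```

Run:
```python
from h import *
from scipy.ndimage import map_coordinates
im2=camera("scene")[:,:,::-1];cv2.imwrite("pics/s4.png",im2)
C=np.array([.6431,.1967]);r=np.radians;a=-49.0;X=np.array([np.cos(r(a)),np.sin(r(a))]);Y=np.array([-X[1],X[0]])
def prof(name,im,y,z,xs):
    m=camera_model(name);P=np.array([np.r_[C+x*X+y*Y,z] for x in xs])@m["R"].T+m["t"];q=P@m["K"].T;uv=q[:,:2]/q[:,2:]
    return uv,map_coordinates(im.astype(float).sum(2)/3,[uv[:,1],uv[:,0]],order=1)
xs=np.arange(-.235,-.18,.003)
for n,im in(("top",cv2.imread("pics/t4full.png")),("scene",im2)):
    for y,z in((-.004,.116),(-.009,.116),(-.017,.112),(-.024,.112)):
        uv,v=prof(n,im,y,z,xs);g=np.gradient(v);i=np.argmin(g);
        print(n,y,uv[0].astype(int),"edge",xs[i],v.astype(int))
# table front edge check, machine frame, same cams
M=np.array([.9975,-.0706]);N=np.array([.0706,.9975])
for n,im in(("top",cv2.imread("pics/top0.png")),("scene",cv2.imread("pics/scene0.png"))):
    m=camera_model(n)
    for lab,pts in(("front",[np.r_[C+x*M+.0*N-.06*N,.09] for x in np.arange(-.135,-.095,.003)]),("front+",[np.r_[C+x*M+.1*N,.09] for x in np.arange(-.135,-.095,.003)]),("left",[np.r_[C-.06*M+y*N,.09] for y in np.arange(.115,.155,.003)]),("right",[np.r_[C-.03*M-y*N,.09] for y in np.arange(.115,.155,.003)])):
        q=(np.array(pts)@m["R"].T+m["t"])@m["K"].T;uv=q[:,:2]/q[:,2:]
        print(n,lab,map_coordinates(im.astype(float).sum(2)/3,[uv[:,1],uv[:,0]],order=1).astype(int))
```

```text
top -0.004 [159 202] edge -0.20499999999999996 [113 115 114 117 127 131 132 127 124 107  64  46  48  45  50  50  47  47
  50]
top -0.009 [160 203] edge -0.20499999999999996 [120 117 115 116 112 115 127 132 134 119  75  50  47  44  44  48  47  50
  48]
top -0.017 [162 206] edge -0.20499999999999996 [108 121 120 115 114 113 115 117 127 115  71  49  46  45  43  49  50  45
  48]
top -0.024 [163 208] edge -0.20499999999999996 [ 63  81 122 132 120 116 114 114 114 102  74  51  48  52  50  52  55  55
  50]
scene -0.004 [424 319] edge -0.21699999999999997 [149 154 158 155 148 137  96  69  60  59  48  44  43  47  45  45  44  43
  44]
scene -0.009 [424 317] edge -0.21399999999999997 [152 151 153 158 157 151 142 115  79  62  51  42  44  44  43  45  45  43
  44]
scene -0.017 [425 315] edge -0.20799999999999996 [159 159 152 151 154 158 153 144 138  97  60  46  43  45  42  43  42  43
  44]
scene -0.024 [425 312] edge -0.20499999999999996 [154 162 162 156 150 150 155 158 159 146  86  45  42  41  43  42  40  42
  41]
top front [ 72  72  73  74  72  68 103 169 194 195 193 191 192 188]
top front+ [ 97 102 108 110 109 101  93 153 187 188 182 179 181 180]
top left [184 184 184 184 184 185 180 156 130 125 127 126 125 125]
top right [195 194 197 195 198 200 158  75  71  72  74  73  76  77]
scene front [137 140 143 143 144 148 146 159 171 170 170 167 156 106]
scene front+ [136 132 131 137 139 133 127 137 163 168 168 164 165 166]
scene left [170 168 168 168 169 169 163 110  59  66 103 110 111 110]
scene right [170 170 169 170 169 169 163 146 137 136 136 135 136 137]
```

The profile puts the left piece about 4 mm too far along its fence. I'll grip the right piece now and use its closing push, or a regrip, to correct that.

Request:
{"method": "apply_moves", "body": {
  "motion": [
    [[2,0,10],[0,0,0]],
    [[2,0,20],[0,0,0]],
    [[2,0,30],[0,0,0]],
    [[2,0,35],[0,0,0]],
    [[2,0,35],[0,0,0]],
    [[2,0,35],[0,0,0]],
    [[2,0,35],[0,0,0]],
    [[2,0,35],[0,0,0]]
  ]
}}

```text
time: 14.4
position: [0.485, -0.232, 0.0147]
orientation: [0.068, 0.998, -0.0, 0.001]
wrist_force: [-0.2, -0.4, 0.3]
opening: 0.0598
grasp_force: 0.0
```

Request:
{"method": "apply_moves", "body": {
  "motion": [
    [[0,0,0],[0,0,0]],
    [[0,0,0],[0,0,0]],
    [[0,0,0],[0,0,0]],
    [[0,0,0],[0,0,0]],
    [[0,0,0],[0,0,0]],
    [[0,0,0],[0,0,0]],
    [[0,0,0],[0,0,0]],
    [[0,0,0],[0,0,0]]
  ],
  "hand": -1
}}

```text
time: 15.07
position: [0.4849, -0.2321, 0.0147]
orientation: [0.068, 0.998, -0.0, 0.0]
wrist_force: [-1.0, -0.5, 7.4]
opening: 0.0351
grasp_force: 60.3
```

Request:
{"method": "apply_moves", "body": {
  "motion": [
    [[0,0,-10],[0,0,0]],
    [[0,0,-30],[0,0,0]],
    [[0,0,-65],[0,0,0]],
    [[0,0,-100],[0,0,0]],
    [[0,0,-140],[0,0,0]],
    [[0,0,-180],[0,0,0]],
    [[0,0,-186],[0,0,0]],
    [[0,0,-186],[0,0,0]]
  ]
}}

```text
time: 15.73
position: [0.4861, -0.2326, 0.2036]
orientation: [0.068, 0.998, -0.001, 0.003]
wrist_force: [-0.5, 0.2, -1.8]
opening: 0.0346
grasp_force: 60.4
```

Run:
```python
from h import *
r=np.radians;a=40.95;X=np.array([np.cos(r(a)),np.sin(r(a))]);Y=np.array([-X[1],X[0]])
C=np.array([.6431,.1967]);g=C-.132*X+.018*Y;m=np.array([.9975,-.0706])
p=g+.004*Y-.012*X; print(g,p)
go((.43,-.1,.2,-7),(.42,.06,.2,a),(*(p-.09*m),.2,a))
```

```text
[0.5316056  0.12378225] [0.51992062 0.11893858]
shift [ 73.6 123.8   2.9] turn [-0.02  0.07 -0.16]
shift [105.1 280.9   2.4] turn [-0.05  0.06 -9.75]
shift [103.9 347.    2.3] turn [-0.05  0.06 -9.75]
```

Request:
{"method": "apply_moves", "body": {
  "motion": [
    [[20,33,0],[0,0,0]],
    [[40,66,0],[0,0,-1.3]],
    [[58,99,0],[0,0,-2.6]],
    [[74,132,0],[0,0,-3.9]],
    [[84,170,0],[0,0,-5.2]],
    [[92,208,0],[0,0,-6.5]],
    [[98,246,0],[0,0,-7.8]],
    [[104,282,0],[0,0,-9.1]]
  ]
}}

```text
time: 16.4
position: [0.4178, 0.0633, 0.1986]
orientation: [-0.326, 0.945, 0.0, -0.001]
wrist_force: [0.5, -0.2, -1.9]
opening: 0.0349
grasp_force: 60.5
```

Run:
```python
from h import *
a=40.95;p=np.array([.5199,.1189]);m=np.array([.9975,-.0706]);b=p-.09*m
go((*b,.2,a),(*b,.127,a),(*p,.127,a))
```

```text
shift [-47.8  41.2  -1.4] turn [ 0.02 -0.02 -0.59]
shift [-48.   41.1  71.6] turn [ 0.02 -0.02 -0.59]
shift [-114.8  -19.2   71.4] turn [ 0.02 -0.02 -0.59]
```

Request:
{"method": "apply_moves", "body": {
  "motion": [
    [[-24,20,0],[0,0,-0.59]],
    [[-48,41,20],[0,0,-0.59]],
    [[-48,41,50],[0,0,-0.59]],
    [[-48,41,72],[0,0,-0.59]],
    [[-65,26,72],[0,0,-0.59]],
    [[-85,8,72],[0,0,-0.59]],
    [[-105,-10,72],[0,0,-0.59]],
    [[-115,-19,72],[0,0,-0.59]]
  ]
}}

```text
time: 17.07
position: [0.5238, 0.1167, 0.1263]
orientation: [-0.348, 0.938, -0.0, -0.001]
wrist_force: [-0.1, -0.0, -1.8]
opening: 0.0346
grasp_force: 60.6
```

```bash
cat > m.py <<'E'
from h import *
from scipy.ndimage import map_coordinates
C=np.array([.6431,.1967]);r=np.radians
def ends(name,im,side,zb):
    """rectified end-edge distance from corner and side rows, piece underside at zb"""
    a=-4.05+45*side;X=np.array([np.cos(r(a)),np.sin(r(a))]);Y=np.array([-X[1],X[0]])*(-side)  # Y outward
    m=camera_model(name);xs=np.arange(-.250,-.170,.0005);out=[]
    for y,h in((-.004,.026),(-.009,.026),(-.017,.022),(-.023,.022)):
        P=np.array([np.r_[C+x*X+y*Y,zb+h] for x in xs])@m["R"].T+m["t"];q=P@m["K"].T
        v=map_coordinates(im.astype(float).sum(2)/3,[q[:,1]/q[:,2],q[:,0]/q[:,2]],order=1)
        w=np.where(v>78)[0]; out.append(round(xs[w[-1]]*1e3,1) if len(w) else None)
    return out
E
python3 - <<'E'
from m import *
s=status.sense();print(s["position"])
im=camera("top")[:,:,::-1];cv2.imwrite("pics/t5.png",im);sc=camera("scene")[:,:,::-1]
print("L",ends("top",im,-1,.09),"R",ends("top",im,1,s["position"][2]-.0145))
cv2.imwrite("pics/c5.png",np.hstack([cv2.resize(im[130:230,160:290],None,fx=3,fy=3,interpolation=cv2.INTER_CUBIC),cv2.resize(sc[250:350,310:440],None,fx=3,fy=3,interpolation=cv2.INTER_CUBIC)]))
E
```

```text
[0.52384942 0.11674679 0.12628345]
L [np.float64(-206.0), np.float64(-205.5), np.float64(-205.5), np.float64(-206.5)] R [np.float64(-223.5), np.float64(-224.5), np.float64(-170.5), np.float64(-170.5)]
```

View pics/c5.png

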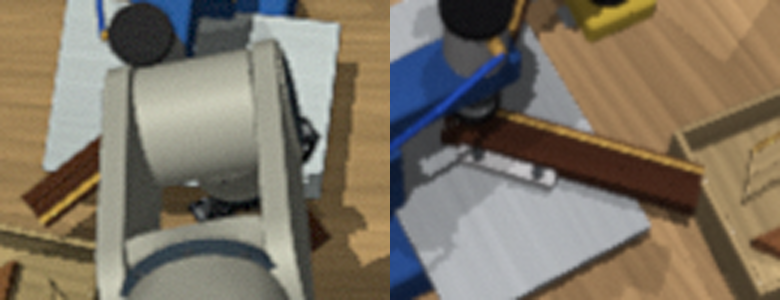

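Scene view shows the left piece seated along its fence. In the top view the right piece's end at (325,240) measures −223.5 mm, so it still has about 9 mm to go before contact. Lowering.

Request:
{"method": "apply_moves", "body": {
  "motion": [
    [[0,0,3],[0,0,0]],
    [[0,0,7],[0,0,0]],
    [[0,0,11],[0,0,0]],
    [[0,0,15],[0,0,0]],
    [[0,0,18],[0,0,0]],
    [[0,0,20],[0,0,0]],
    [[0,0,20.5],[0,0,0]],
    [[0,0,20.5],[0,0,0]]
  ]
}}

```text
time: 17.83
position: [0.5221, 0.117, 0.1074]
orientation: [-0.348, 0.938, 0.0, -0.0]
wrist_force: [0.0, -0.1, -0.9]
opening: 0.0346
grasp_force: 60.5
```

Request:
{"method": "apply_moves", "body": {
  "motion": [
    [[0,-0.6,0.5],[0,0,0]],
    [[0,-1.2,1],[0,0,0]],
    [[0,-1.8,1.5],[0,0,0]],
    [[0,-2.4,1.5],[0,0,0]],
    [[0,-3,1.5],[0,0,0]],
    [[0,-3.5,1.5],[0,0,0]],
    [[0,-4,1.5],[0,0,0]],
    [[0,-4,1.5],[0,0,0]]
  ]
}}

```text
time: 18.5
position: [0.5229, 0.1157, 0.1059]
orientation: [-0.348, 0.938, 0.002, -0.001]
wrist_force: [-9.3, 14.1, 4.2]
opening: 0.0346
grasp_force: 60.7
```

Run:
```python
from m import *
s=status.sense();p=s["position"][:2]-C;a=40.95;X=np.array([np.cos(r(a)),np.sin(r(a))]);Y=np.array([-X[1],X[0]])
f=s["wrist_force"];print(s["position"],"X,Y",p@X,p@Y,"F",f[:2]@X,f[:2]@Y,f[2],"yaw",Rot.from_quat(s["orientation"]).as_euler("zyx",degrees=True))
```

```text
[0.52287345 0.11569649 0.10589152] X,Y -0.14389464360696683 0.017616022394335677 F 2.2419466681206384 16.747582958824026 4.194705048298227 yaw [ 139.3006557    -0.21003878 -179.86739696]
```

Request:
{"method": "apply_moves", "body": {
  "motion": [
    [[0,1.2,0],[0,0,0]],
    [[-1.5,1.2,0],[0,0,0]],
    [[-3,1.2,0],[0,0,0]],
    [[-4.5,1.2,0],[0,0,0]],
    [[-6,1.2,0],[0,0,0]],
    [[-7.5,1.2,0],[0,0,0]],
    [[-8.5,1.2,0],[0,0,0]],
    [[-8.5,1.2,0],[0,0,0]]
  ]
}}

```text
time: 19.17
position: [0.5267, 0.1196, 0.1049]
orientation: [-0.348, 0.938, 0.001, -0.004]
wrist_force: [-11.5, -0.8, 2.7]
opening: 0.0345
grasp_force: 60.8
```

```bash
cat > st.py <<'E'
from m import *
s=status.sense();p=s["position"][:2]-C;a=40.95;X=np.array([np.cos(r(a)),np.sin(r(a))]);Y=np.array([-X[1],X[0]])
f=s["wrist_force"];print(s["position"],"X,Y",p@X,p@Y,"F",f[:2]@X,f[:2]@Y,f[2])
im=camera("top")[:,:,::-1]
print("L",ends("top",im,-1,.09),"R",ends("top",im,1,.09))
E
python3 st.py
```

```text
[0.52665646 0.11963659 0.10488999] X,Y -0.13845506020047663 0.01811251879222457 F -9.260526062355916 6.915900990325515 2.684943175697926
L [np.float64(-206.5), np.float64(-206.0), np.float64(-206.0), np.float64(-206.0)] R [np.float64(-219.5), np.float64(-220.5), np.float64(-170.5), np.float64(-170.5)]
```

Request:
{"method": "apply_moves", "body": {
  "motion": [
    [[-0.7,0,0],[0,0,0]],
    [[-1.4,0,0],[0,0,0]],
    [[-2.1,0,0],[0,0,0]],
    [[-2.8,0,0],[0,0,0]],
    [[-3.5,0,0],[0,0,0]],
    [[-4,0,0],[0,0,0]],
    [[-4,0,0],[0,0,0]],
    [[-4,0,0],[0,0,0]]
  ]
}}

```text
time: 19.88
position: [0.5267, 0.1199, 0.1047]
orientation: [-0.348, 0.938, -0.0, -0.007]
wrist_force: [-21.5, -14.5, 12.5]
opening: 0.0343
grasp_force: 62.0
```

```bash
python3 st.py
```

```text
[0.52671746 0.11993223 0.10467034] X,Y -0.13821522055401592 0.018295836109115827 F -25.76051329397363 3.1766735471684915 12.51796459610496
L [np.float64(-206.5), np.float64(-205.5), np.float64(-206.5), np.float64(-206.0)] R [np.float64(-220.0), np.float64(-220.5), np.float64(-170.5), np.float64(-170.5)]
```

Hard contact that doesn't slide. I'll back the right piece off, release it there, and regrip the left to draw it back.

Request:
{"method": "apply_moves", "body": {
  "motion": [
    [[4,0,0],[0,0,0]],
    [[8,0.5,0],[0,0,0]],
    [[12,0.5,0],[0,0,0]],
    [[14,0.5,0],[0,0,0]],
    [[14,0.5,0],[0,0,0]],
    [[14,0.5,0],[0,0,0]],
    [[14,0.5,0],[0,0,0]],
    [[14,0.5,0],[0,0,0]]
  ]
}}

```text
time: 20.6
position: [0.522, 0.1153, 0.106]
orientation: [-0.348, 0.938, 0.001, -0.0]
wrist_force: [-4.5, 8.3, -0.8]
opening: 0.0349
grasp_force: 61.0
```

Request:
{"method": "apply_moves", "body": {
  "motion": [
    [[0,0,0],[0,0,0]],
    [[0,0,0],[0,0,0]],
    [[0,0,0],[0,0,0]],
    [[0,0,0],[0,0,0]],
    [[0,0,-10],[0,0,0]],
    [[0,0,-35],[0,0,0]],
    [[0,0,-65],[0,0,0]],
    [[0,0,-95],[0,0,0]]
  ],
  "hand": 0.3
}}

```text
time: 21.27
position: [0.5222, 0.114, 0.2024]
orientation: [-0.347, 0.938, 0.0, -0.001]
wrist_force: [0.9, -0.5, 0.6]
opening: 0.0556
grasp_force: 0.0
```

Run:
```python
from h import *
s=status.sense();print(s["qpos"])
go((.43,.14,.2,0),(.44,.25,.2,-49),(.5446,.2848,.2,-49),(.5446,.2848,.1044,-49))
```

```text
[ 2.12209345e-01  2.54125930e-01  1.86282003e+00 -1.03569616e-04
  1.02564495e+00 -2.06808786e+00]
shift [53.  79.8  2.5] turn [ 0.   -0.01  8.13]
shift [-26.2 156.7   2.5] turn [-0.000e+00 -1.000e-02  1.793e+01]
shift [-128.3  115.     2.4] turn [-0.000e+00 -1.000e-02  1.793e+01]
shift [-128.4  114.9   98. ] turn [-0.000e+00 -1.000e-02  1.793e+01]
```

Request:
{"method": "apply_moves", "body": {
  "motion": [
    [[27,25,0],[0,0,1.3]],
    [[48,52,0],[0,0,2.7]],
    [[53,80,0],[0,0,4.1]],
    [[40,95,0],[0,0,5.5]],
    [[25,110,0],[0,0,6.9]],
    [[10,125,0],[0,0,8.3]],
    [[-5,140,0],[0,0,9.7]],
    [[-26,157,0],[0,0,11.1]]
  ]
}}

```text
time: 21.93
position: [0.4397, 0.2507, 0.2019]
orientation: [0.132, 0.991, -0.0, 0.0]
wrist_force: [0.7, -0.4, 0.7]
opening: 0.0559
grasp_force: 0.0
```

Request:
{"method": "apply_moves", "body": {
  "motion": [
    [[0,0,0],[0,0,1.4]],
    [[0,0,0],[0,0,2.8]],
    [[0,0,0],[0,0,4.2]],
    [[0,0,0],[0,0,5.6]],
    [[0,0,0],[0,0,6.83]],
    [[0,0,0],[0,0,6.83]],
    [[0,0,0],[0,0,6.83]],
    [[0,0,0],[0,0,6.83]]
  ]
}}

```text
time: 22.6
position: [0.4402, 0.2503, 0.2014]
orientation: [0.413, 0.911, 0.0, 0.0]
wrist_force: [0.0, 0.9, 0.9]
opening: 0.0553
grasp_force: 0.0
```

Run:
```python
from h import *
go((.5446,.2848,.2,-49),(.5446,.2848,.1044,-49))
sc=camera("scene")[:,:,::-1];im=camera("top")[:,:,::-1]
from m import ends
print("L",ends("top",im,-1,.09),"R",ends("top",im,1,.09))
cv2.imwrite("pics/c6.png",np.hstack([cv2.resize(im[140:240,190:290],None,fx=4,fy=4,interpolation=cv2.INTER_CUBIC),cv2.resize(sc[245:345,310:410],None,fx=4,fy=4,interpolation=cv2.INTER_CUBIC)]))
```

```text
shift [-42.8 101.3   1.5] turn [0.01 0.   0.04]
shift [-42.8 101.3  97.1] turn [0.01 0.   0.04]
L [np.float64(-170.5), np.float64(-170.5), np.float64(-170.5), np.float64(-170.5)] R [np.float64(-223.0), np.float64(-227.0), np.float64(-226.0), np.float64(-226.0)]
```

View pics/c6.png

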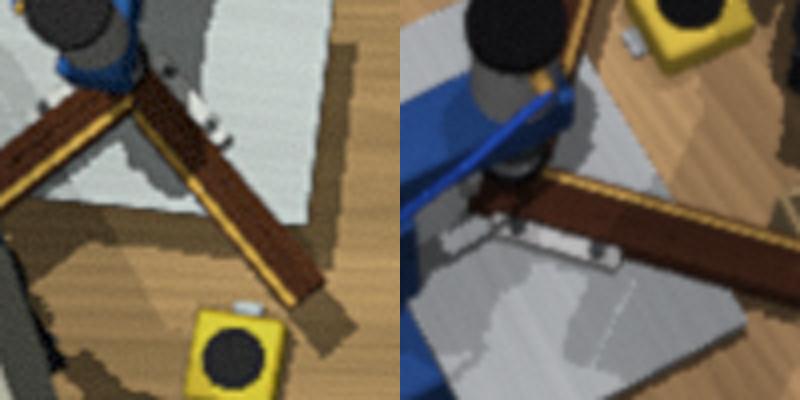

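Top crop shows both toes near (133,100), slightly apart, and the right piece's end at (310,295). The scene crop shows the left piece flat along its fence. From here I'll work only from numbers.

Run:
```python
from m import *
im=camera("top")[:,:,::-1];m=np.array([.9975,-.0706]);n=np.array([.0706,.9975])
b,g,rr=[im[:,:,i].astype(int) for i in range(3)]
cm=camera_model("top")
def prof(side,y,z,xs):
    a=-4.05+45*side;X=np.array([np.cos(r(a)),np.sin(r(a))]);Y=np.array([-X[1],X[0]])*(-side)
    P=np.array([np.r_[C+x*X+y*Y,z] for x in xs])@cm["R"].T+cm["t"];q=P@cm["K"].T
    return [tuple(int(map_coordinates(ch.astype(float),[[v],[u]],order=1)[0]) for ch in(rr,b)) for u,v in q[:,:2]/q[:,2:]]
# across the widths at a visible distance, and gold inner edge lines near the toe
for side,nm in((-1,"L"),(1,"R")):
    print(nm,"across at x=-.10, y from +6 to -44:")
    a=-4.05+45*side;X=np.array([np.cos(r(a)),np.sin(r(a))]);Y=np.array([-X[1],X[0]])*(-side)
    for xx in(-.105,-.145):
        ys=np.arange(.008,-.048,-.003);P=np.array([np.r_[C+xx*X+y*Y,.112] for y in ys])@cm["R"].T+cm["t"];q=P@cm["K"].T
        print(xx,[(round(y*1e3),int(rr[int(v+.5),int(u+.5)]),int(b[int(v+.5),int(u+.5)])) for y,(u,v) in zip(ys,q[:,:2]/q[:,2:])])
    for y in(-.030,-.034):
        xs=np.arange(-.070,-.008,.004);print("along y",y,list(zip((xs*1e3).round().astype(int).tolist(),prof(side,y,.112,xs))))
```

```text
L across at x=-.10, y from +6 to -44:
-0.105 [(8, 169, 173), (5, 157, 161), (2, 128, 124), (-1, 69, 26), (-4, 65, 25), (-7, 67, 21), (-10, 57, 20), (-13, 64, 22), (-16, 62, 20), (-19, 63, 24), (-22, 63, 22), (-25, 111, 40), (-28, 183, 69), (-31, 141, 45), (-34, 88, 33), (-37, 33, 34), (-40, 61, 65), (-43, 68, 70), (-46, 141, 143)]
-0.145 [(8, 124, 127), (5, 107, 104), (2, 107, 104), (-1, 67, 31), (-4, 67, 22), (-7, 66, 24), (-10, 61, 26), (-13, 54, 18), (-16, 65, 22), (-19, 62, 26), (-22, 62, 18), (-25, 125, 46), (-28, 169, 61), (-31, 173, 63), (-34, 62, 20), (-37, 43, 20), (-40, 64, 36), (-43, 71, 38), (-46, 70, 38)]
along y -0.03 [(-70, (177, 62)), (-66, (193, 78)), (-62, (198, 75)), (-58, (193, 67)), (-54, (189, 69)), (-50, (173, 64)), (-46, (123, 43)), (-42, (93, 33)), (-38, (91, 31)), (-34, (101, 31)), (-30, (97, 32)), (-26, (51, 21)), (-22, (36, 15)), (-18, (38, 12)), (-14, (36, 11)), (-10, (37, 9))]
along y -0.034 [(-70, (76, 22)), (-66, (83, 29)), (-62, (80, 27)), (-58, (89, 31)), (-54, (80, 25)), (-50, (80, 28)), (-46, (57, 18)), (-42, (50, 16)), (-38, (44, 9)), (-34, (46, 1
[... 606 characters left out ...]
, (-25, 73, 27), (-28, 144, 50), (-31, 183, 63), (-34, 183, 63), (-37, 93, 39), (-40, 89, 48), (-43, 93, 51), (-46, 89, 49)]
along y -0.03 [(-70, (79, 26)), (-66, (83, 29)), (-62, (85, 28)), (-58, (82, 28)), (-54, (75, 24)), (-50, (75, 28)), (-46, (79, 27)), (-42, (79, 30)), (-38, (49, 18)), (-34, (52, 22)), (-30, (97, 32)), (-26, (72, 20)), (-22, (22, 26)), (-18, (10, 50)), (-14, (10, 52)), (-10, (15, 63))]
along y -0.034 [(-70, (76, 30)), (-66, (82, 33)), (-62, (85, 31)), (-58, (87, 31)), (-54, (75, 17)), (-50, (76, 29)), (-46, (82, 34)), (-42, (75, 39)), (-38, (46, 24)), (-34, (46, 14)), (-30, (101, 31)), (-26, (65, 17)), (-22, (30, 11)), (-18, (19, 31)), (-14, (13, 47)), (-10, (14, 54))]
```

Estimates put the left piece 2–5 mm too far forward. I'll grip it again and draw it back 4 mm.

Request:
{"method": "apply_moves", "body": {
  "motion": [
    [[-14,34,2],[0,0,0]],
    [[-28,68,2],[0,0,0]],
    [[-43,101,2],[0,0,0]],
    [[-43,101,20],[0,0,0]],
    [[-43,101,45],[0,0,0]],
    [[-43,101,70],[0,0,0]],
    [[-43,101,90],[0,0,0]],
    [[-43,101,96],[0,0,0]]
  ]
}}

```text
time: 23.42
position: [0.5426, 0.2831, 0.1016]
orientation: [0.414, 0.91, -0.002, -0.002]
wrist_force: [-0.0, -0.2, 0.2]
opening: 0.0555
grasp_force: 0.0
```

Request:
{"method": "apply_moves", "body": {
  "motion": [
    [[0,0,0],[0,0,0]],
    [[0,0,0],[0,0,0]],
    [[0,0,0],[0,0,0]],
    [[0,0,0],[0,0,0]],
    [[0,0,0],[0,0,0]],
    [[0,0,0],[0,0,0]],
    [[0,0,0],[0,0,0]],
    [[0,0,0],[0,0,0]]
  ],
  "hand": -1,
  "force": 50
}}

```text
time: 24.08
position: [0.5446, 0.2842, 0.1053]
orientation: [0.415, 0.91, 0.0, 0.0]
wrist_force: [0.7, -0.4, 1.2]
opening: 0.0349
grasp_force: 53.3
```

Request:
{"method": "apply_moves", "body": {
  "motion": [
    [[0.8,0,0],[0,0,0]],
    [[1.6,0,0],[0,0,0]],
    [[2.4,0,0],[0,0,0]],
    [[3.2,0.3,0],[0,0,0]],
    [[4,0.6,0],[0,0,0]],
    [[4,0.6,0],[0,0,0]],
    [[4,0.6,0],[0,0,0]],
    [[4,0.6,0],[0,0,0]]
  ]
}}

```text
time: 24.75
position: [0.5425, 0.2875, 0.1052]
orientation: [0.415, 0.91, 0.0, 0.0]
wrist_force: [0.8, -3.3, 5.8]
opening: 0.0346
grasp_force: 53.8
```

```bash
cat > st.py <<'E'
import sys
from m import *
a=float(sys.argv[1])
s=status.sense();p=s["position"][:2]-C;X=np.array([np.cos(r(a)),np.sin(r(a))]);Y=np.array([-X[1],X[0]])
f=s["wrist_force"];print(s["position"],"X,Y",p@X,p@Y,"F",f[:2]@X,f[:2]@Y,f[2])
im=camera("top")[:,:,::-1]
print("L",ends("top",im,-1,.09),"R",ends("top",im,1,.09))
E
python3 st.py -49
```

```text
[0.54246551 0.28752444 0.10523785] X,Y -0.13456824447374213 -0.016363621702842907 F 2.9629753932115386 -1.572823594236074 5.803582415698967
L [np.float64(-170.5), np.float64(-170.5), np.float64(-170.5), np.float64(-170.5)] R [np.float64(-223.0), np.float64(-228.0), np.float64(-224.5), np.float64(-225.5)]
```

Request:
{"method": "apply_moves", "body": {
  "motion": [
    [[0,0,0],[0,0,0]],
    [[0,0,0],[0,0,0]],
    [[0,0,0],[0,0,0]],
    [[0,0,0],[0,0,0]],
    [[0,0,-10],[0,0,0]],
    [[0,0,-35],[0,0,0]],
    [[0,0,-65],[0,0,0]],
    [[0,0,-95],[0,0,0]]
  ],
  "hand": 0.3
}}

```text
time: 25.47
position: [0.5418, 0.2874, 0.2012]
orientation: [0.415, 0.91, -0.0, -0.0]
wrist_force: [0.5, -0.1, 0.0]
opening: 0.0555
grasp_force: 0.0
```

Run:
```python
from h import *
go((.44,.25,.2,-20),(.43,.12,.2,41),(.5222,.1145,.2,40.7),(.5222,.1145,.1045,40.7))
```

```text
shift [  38.6 -101.3    1.3] turn [-0.01 -0.01 -5.8 ]
shift [ -52.9 -194.2    1.4] turn [-1.0e-02 -1.0e-02 -1.8e+01]
shift [-117.6 -128.2    1.3] turn [-1.000e-02 -1.000e-02 -1.794e+01]
shift [-117.6 -128.1   96.8] turn [-1.000e-02 -1.000e-02 -1.794e+01]
```

Request:
{"method": "apply_moves", "body": {
  "motion": [
    [[13,-34,0],[0,0,-1.4]],
    [[26,-68,0],[0,0,-2.8]],
    [[34,-98,0],[0,0,-4.2]],
    [[20,-115,0],[0,0,-5.6]],
    [[2,-135,0],[0,0,-7]],
    [[-16,-155,0],[0,0,-8.4]],
    [[-34,-175,0],[0,0,-9.8]],
    [[-53,-194,0],[0,0,-11.2]]
  ]
}}

```text
time: 26.13
position: [0.4302, 0.1193, 0.2007]
orientation: [-0.065, 0.998, 0.0, 0.0]
wrist_force: [0.2, 0.2, 0.3]
opening: 0.0553
grasp_force: 0.0
```

Request:
{"method": "apply_moves", "body": {
  "motion": [
    [[0,0,0],[0,0,-1.4]],
    [[0,0,0],[0,0,-2.8]],
    [[0,0,0],[0,0,-4.2]],
    [[0,0,0],[0,0,-5.6]],
    [[0,0,0],[0,0,-6.8]],
    [[0,0,0],[0,0,-6.8]],
    [[0,0,0],[0,0,-6.8]],
    [[0,0,0],[0,0,-6.8]]
  ]
}}

```text
time: 26.8
position: [0.4307, 0.1203, 0.2003]
orientation: [-0.349, 0.937, 0.0, 0.0]
wrist_force: [-0.4, 0.1, 0.6]
opening: 0.0554
grasp_force: 0.0
```

```bash
python3 st.py 40.7; python3 -c "
from h import *
go((.5222,.1145,.2,40.7),(.5222,.1145,.1045,40.7))"
```

```text
[0.43071653 0.12031096 0.20029069] X,Y -0.2108283775704746 0.08058176888217718 F -0.22168470855542374 0.3829694547300365 0.6290777247342799
L [np.float64(-210.0), np.float64(-209.0), np.float64(-210.0), np.float64(-170.5)] R [np.float64(-223.0), np.float64(-227.0), np.float64(-225.0), np.float64(-173.5)]
shift [-65.4 -64.3   0.2] turn [-0.    0.    0.03]
shift [-65.4 -64.2  95.7] turn [-0.    0.    0.03]
```

Left end is now at −210 mm. Regripping the right piece.

Request:
{"method": "apply_moves", "body": {
  "motion": [
    [[-27,-27,0],[0,0,0]],
    [[-54,-54,0],[0,0,0]],
    [[-65,-64,5],[0,0,0]],
    [[-65,-64,25],[0,0,0]],
    [[-65,-64,50],[0,0,0]],
    [[-65,-64,75],[0,0,0]],
    [[-65,-64,92],[0,0,0]],
    [[-65,-64,96],[0,0,0]]
  ]
}}

```text
time: 27.52
position: [0.5198, 0.1142, 0.1012]
orientation: [-0.349, 0.937, 0.0, -0.002]
wrist_force: [-2.1, 0.1, -0.4]
opening: 0.0554
grasp_force: 0.0
```

Request:
{"method": "apply_moves", "body": {
  "motion": [
    [[0,0,0],[0,0,0]],
    [[0,0,0],[0,0,0]],
    [[0,0,0],[0,0,0]],
    [[0,0,0],[0,0,0]],
    [[0,0,0],[0,0,0]],
    [[0,0,0],[0,0,0]],
    [[0,0,0],[0,0,0]],
    [[0,0,0],[0,0,0]]
  ],
  "hand": -1
}}

```text
time: 28.18
position: [0.522, 0.1148, 0.1045]
orientation: [-0.35, 0.937, 0.0, 0.0]
wrist_force: [-2.9, 1.2, 3.1]
opening: 0.0351
grasp_force: 50.7
```

Request:
{"method": "apply_moves", "body": {
  "motion": [
    [[-1.5,0,0],[0,0,0]],
    [[-3,0,0],[0,0,0]],
    [[-4.5,0,0],[0,0,0]],
    [[-6,0,0],[0,0,0]],
    [[-7.5,-0.2,0],[0,0,0]],
    [[-9,-0.5,0],[0,0,0]],
    [[-9,-0.5,0],[0,0,0]],
    [[-9,-0.5,0],[0,0,0]]
  ]
}}

```text
time: 28.85
position: [0.5271, 0.1192, 0.1044]
orientation: [-0.351, 0.937, -0.0, -0.002]
wrist_force: [-10.6, -4.4, 13.4]
opening: 0.035
grasp_force: 52.0
```

```bash
python3 st.py 40.7
```

```text
[0.52711948 0.11923132 0.10442048] X,Y -0.1384460151955547 0.016899046110848522 F -10.88500246457014 3.6209072671212676 13.426527779754753
L [np.float64(-210.0), np.float64(-209.5), np.float64(-210.0), np.float64(-210.5)] R [np.float64(-219.0), np.float64(-219.0), np.float64(-170.5), np.float64(-170.5)]
```

Run:
```python
from m import *
X=np.array([np.cos(r(40.95)),np.sin(r(40.95))]);Y=np.array([-X[1],X[0]])
P=ray("top",[325.5/4-.5+190,285.5/4-.5+140],.116)[0]-C;print("c6 back end",P@X,P@Y)
P=ray("top",[293.5/4-.5+190,305.5/4-.5+140],.112)[0]-C;print("c6 inner end",P@X,P@Y)
cm=camera_model("top");im=camera("top")[:,:,::-1];b=im[:,:,0].astype(float)
sc=camera("scene")[:,:,::-1]
for y,z in((.004,.116),(.009,.116),(.016,.112)):
    xs=np.arange(-.232,-.196,.002)
    q=(np.array([np.r_[C+x*X+y*Y,z] for x in xs])@cm["R"].T+cm["t"])@cm["K"].T
    print(y,[(int(round(x*1e3)),int(v),int(w)) for x,v,w in zip(xs,map_coordinates(b,[q[:,1]/q[:,2],q[:,0]/q[:,2]],order=1),map_coordinates(im[:,:,2].astype(float),[q[:,1]/q[:,2],q[:,0]/q[:,2]],order=1))])
# scene view: heel area of R and L tops along mitre: red channel rows along each piece near the corner
cs=camera_model("scene")
for side,nm in((-1,"L"),(1,"R")):
    a=-4.05+45*side;X=np.array([np.cos(r(a)),np.sin(r(a))]);Y=np.array([-X[1],X[0]])*(-side)
    xs=np.arange(-.03,.016,.002)
    for y in(-.003,):
        q=(np.array([np.r_[C+x*X+y*Y,.116] for x in xs])@cs["R"].T+cs["t"])@cs["K"].T;uv=q[:,:2]/q[:,2:]
        print(nm,[(int(round(x*1e3)),*sc[int(v+.5),int(u+.5)][::-1].tolist()) for x,(u,v) in zip(xs,uv)],uv[0],uv[-1])
```

```text
c6 back end -0.22403591739188322 0.003922226727642975
c6 inner end -0.22021735410510354 0.030480370848993812
0.004 [(-232, 54, 103), (-230, 54, 101), (-228, 55, 99), (-226, 55, 101), (-224, 54, 101), (-222, 53, 102), (-220, 51, 101), (-218, 49, 93), (-216, 38, 74), (-214, 22, 52), (-212, 7, 41), (-210, 8, 40), (-208, 14, 43), (-206, 10, 40), (-204, 13, 43), (-202, 10, 40), (-200, 10, 40), (-198, 13, 41)]
0.009 [(-232, 53, 102), (-230, 54, 102), (-228, 53, 102), (-226, 53, 101), (-224, 55, 101), (-222, 56, 103), (-220, 57, 103), (-218, 52, 95), (-216, 39, 75), (-214, 24, 53), (-212, 15, 43), (-210, 12, 44), (-208, 12, 44), (-206, 17, 43), (-204, 15, 42), (-202, 9, 39), (-200, 11, 41), (-198, 13, 43)]
0.016 [(-232, 49, 96), (-230, 54, 98), (-228, 55, 100), (-226, 55, 103), (-224, 56, 105), (-222, 58, 105), (-220, 57, 104), (-218, 52, 96), (-216, 38, 76), (-214, 19, 52), (-212, 7, 38), (-210, 9, 36), (-208, 17, 39), (-206, 21, 42), (-204, 23, 43), (-202, 28, 46), (-200, 36, 50), (-198, 46, 57)]
L [(-30, 33, 21, 14), (-28, 28, 16, 11), (-26, 30, 17, 12), (-24, 30, 17, 12), (-22, 51, 29, 
[... 164 characters left out ...]
, 13), (-2, 38, 33, 30), (0, 56, 55, 55), (2, 64, 66, 65), (4, 67, 66, 67), (6, 67, 66, 67), (8, 66, 66, 67), (10, 64, 66, 69), (12, 63, 66, 68), (14, 44, 51, 68)] [340.01460726 296.30832283] [322.54642582 291.31262717]
R [(-30, 15, 36, 81), (-28, 18, 33, 61), (-26, 21, 32, 56), (-24, 21, 32, 56), (-22, 20, 30, 48), (-20, 8, 16, 28), (-18, 13, 14, 15), (-16, 13, 14, 15), (-14, 20, 14, 14), (-12, 38, 31, 28), (-10, 31, 23, 19), (-8, 31, 23, 19), (-6, 26, 17, 11), (-4, 38, 33, 30), (-2, 31, 23, 21), (0, 31, 23, 21), (2, 26, 15, 13), (4, 38, 34, 33), (6, 39, 33, 32), (8, 39, 33, 32), (10, 58, 55, 55), (12, 78, 79, 82), (14, 111, 113, 116)] [332.44423247 283.26912878] [327.23317154 299.63028991]
```

Request:
{"method": "apply_moves", "body": {
  "motion": [
    [[0,0.5,-0.8],[0,0,0]],
    [[0,0.5,-1.2],[0,0,0]],
    [[0,0.5,-1.5],[0,0,0]],
    [[0,0.5,-1.5],[0,0,0]],
    [[-0.5,0.5,-1.5],[0,0,0]],
    [[-1,0.5,-1.5],[0,0,0]],
    [[-1,0.5,-1.5],[0,0,0]],
    [[-1,0.5,-1.5],[0,0,0]]
  ]
}}

```text
time: 29.67
position: [0.5286, 0.1208, 0.1051]
orientation: [-0.35, 0.937, -0.0, -0.001]
wrist_force: [-4.3, -3.0, -0.4]
opening: 0.0353
grasp_force: 50.3
```

```bash
cat >> st.py <<'E'
cm=camera_model("top");b=im[:,:,0].astype(float)
for side in(-1,1):
    a=-4.05+45*side;X=np.array([np.cos(r(a)),np.sin(r(a))]);Y=np.array([-X[1],X[0]])*(-side)
    for y,z in((-.004,.116),(-.009,.116)):
        xs=np.arange(-.235,-.19,.0005)
        q=(np.array([np.r_[C+x*X+y*Y,z] for x in xs])@cm["R"].T+cm["t"])@cm["K"].T
        v=map_coordinates(b,[q[:,1]/q[:,2],q[:,0]/q[:,2]],order=1);w=np.where(v>32)[0]
        print("LR"[(side+1)//2],y,"blue edge",xs[w[-1]] if len(w) else None)
E
python3 st.py 40.7
```

```text
[0.5285729  0.1207625  0.10513609] X,Y -0.13634564764558882 0.017112117910794238 F -5.227560008740611 0.47811478819393083 -0.35897382447049886
L [np.float64(-210.0), np.float64(-209.0), np.float64(-210.0), np.float64(-210.5)] R [np.float64(-216.0), np.float64(-216.0), np.float64(-170.5), np.float64(-170.5)]
L -0.004 blue edge -0.20699999999999996
L -0.009 blue edge -0.20749999999999996
R -0.004 blue edge -0.21349999999999997
R -0.009 blue edge -0.21299999999999997
```

Request:
{"method": "apply_moves", "body": {
  "motion": [
    [[-0.4,0,0],[0,0,0]],
    [[-0.8,0,0],[0,0,0]],
    [[-1.2,0,0],[0,0,0]],
    [[-1.6,0,0],[0,0,0]],
    [[-2,0,0],[0,0,0]],
    [[-2,0,0],[0,0,0]],
    [[-2,0,0],[0,0,0]],
    [[-2,0,0],[0,0,0]]
  ]
}}

```text
time: 30.38
position: [0.5286, 0.1209, 0.1047]
orientation: [-0.35, 0.937, -0.0, -0.003]
wrist_force: [-8.3, -9.3, 2.3]
opening: 0.0353
grasp_force: 50.6
```

```bash
python3 st.py 40.7
python3 - <<'E'
from m import *
im=camera("top")[:,:,::-1];cm=camera_model("top")
m=np.array([.9975,-.0706]);n=np.array([.0706,.9975])
for mx in(-.054,-.058,-.064):
    ys=np.arange(-.021,.0211,.0015)
    q=(np.array([np.r_[C+mx*m+y*n,.112] for y in ys])@cm["R"].T+cm["t"])@cm["K"].T
    f=lambda k:map_coordinates(im[:,:,k].astype(float),[q[:,1]/q[:,2],q[:,0]/q[:,2]],order=1)
    print(mx,[(round(y*1e3,1),int(a),int(b)) for y,a,b in zip(ys,f(2),f(0))])
E
```

```text
[0.5286276  0.12093045 0.10474789] X,Y -0.13619465802119154 0.017203769823741263 F -12.322342414603828 -1.6562229319875625 2.2625889201286977
L [np.float64(-210.0), np.float64(-209.5), np.float64(-210.0), np.float64(-210.5)] R [np.float64(-216.5), np.float64(-216.0), np.float64(-216.5), np.float64(-170.5)]
L -0.004 blue edge -0.20749999999999996
L -0.009 blue edge -0.20749999999999996
R -0.004 blue edge -0.21299999999999997
R -0.009 blue edge -0.21349999999999997
-0.054 [(np.float64(-21.0), 177, 159), (np.float64(-19.5), 177, 160), (np.float64(-18.0), 178, 162), (np.float64(-16.5), 180, 164), (np.float64(-15.0), 180, 164), (np.float64(-13.5), 179, 163), (np.float64(-12.0), 181, 164), (np.float64(-10.5), 183, 165), (np.float64(-9.0), 183, 166), (np.float64(-7.5), 183, 166), (np.float64(-6.0), 185, 166), (np.float64(-4.5), 185, 167), (np.float64(-3.0), 185, 167), (np.float64(-1.5), 186, 168), (np.float64(0.0), 186, 169), (np.float64(1.5), 187, 169), (np.float64(3.0), 187, 170), (np.float64(4.5), 188, 170), (np.float64(6.0), 189, 171), (np.float64(7.5), 190, 172), (np.float64(9.0), 189,
[... 1304 characters left out ...]
.5), 168, 153), (np.float64(-12.0), 168, 151), (np.float64(-10.5), 168, 151), (np.float64(-9.0), 168, 151), (np.float64(-7.5), 169, 152), (np.float64(-6.0), 169, 153), (np.float64(-4.5), 170, 154), (np.float64(-3.0), 171, 155), (np.float64(-1.5), 171, 155), (np.float64(0.0), 171, 155), (np.float64(1.5), 171, 155), (np.float64(3.0), 172, 156), (np.float64(4.5), 175, 157), (np.float64(6.0), 177, 159), (np.float64(7.5), 176, 159), (np.float64(9.0), 175, 159), (np.float64(10.5), 178, 160), (np.float64(12.0), 179, 161), (np.float64(13.5), 179, 161), (np.float64(15.0), 178, 161), (np.float64(16.5), 178, 161), (np.float64(18.0), 178, 161), (np.float64(19.5), 179, 162), (np.float64(21.0), 181, 163)]
```

Request:
{"method": "apply_moves", "body": {
  "motion": [
    [[1.5,0,-0.3],[0,0,0]],
    [[2,0,-0.3],[0,0,0]],
    [[2,0,-0.3],[0,0,0]],
    [[2,0,-0.3],[0,0,0]],
    [[2,0,-0.3],[0,0,0]],
    [[2,0,-0.3],[0,0,0]],
    [[2,0,-0.3],[0,0,0]],
    [[2,0,-0.3],[0,0,0]]
  ],
  "hand": 0.3
}}

```text
time: 31.15
position: [0.5294, 0.1212, 0.1058]
orientation: [-0.35, 0.937, -0.0, 0.0]
wrist_force: [-0.3, 0.8, 0.9]
opening: 0.0557
grasp_force: 0.0
```

Request:
{"method": "apply_moves", "body": {
  "motion": [
    [[0,0,-30],[0,0,0]],
    [[0,0,-65],[0,0,0]],
    [[0,0,-100],[0,0,0]],
    [[20,15,-110],[0,0,0]],
    [[50,15,-110],[0,0,0]],
    [[80,15,-110],[0,0,0]],
    [[110,0,-110],[0,0,0]],
    [[130,-30,-110],[0,0,0]]
  ]
}}

```text
time: 31.82
position: [0.4474, 0.0132, 0.2157]
orientation: [-0.351, 0.936, 0.001, -0.001]
wrist_force: [1.0, 0.0, -1.3]
opening: 0.0554
grasp_force: 0.0
```

```bash
python3 st.py 40.7
python3 - <<'E'
from m import *
im=camera("top")[:,:,::-1];cv2.imwrite("pics/t8.png",im);cm=camera_model("top")
m=np.array([.9975,-.0706]);n=np.array([.0706,.9975])
for mx in(-.050,-.054,-.058,-.064,-.072):
    ys=np.arange(-.021,.0211,.003)
    q=(np.array([np.r_[C+mx*m+y*n,.112] for y in ys])@cm["R"].T+cm["t"])@cm["K"].T
    f=lambda k:map_coordinates(im[:,:,k].astype(float),[q[:,1]/q[:,2],q[:,0]/q[:,2]],order=1)
    print(mx,' '.join(f"{y*1e3:.0f}:{a:.0f},{b:.0f}" for y,a,b in zip(ys,f(2),f(0))))
E
```

```text
[0.44737913 0.01321487 0.21565185] X,Y -0.268033067008085 -0.0114771094173324 F 0.7770122568776548 -0.6082238672571882 -1.2807876301107184
L [np.float64(-210.0), np.float64(-209.5), np.float64(-210.0), np.float64(-210.5)] R [np.float64(-170.5), np.float64(-170.5), np.float64(-170.5), np.float64(-170.5)]
L -0.004 blue edge -0.20749999999999996
L -0.009 blue edge -0.20849999999999996
R -0.004 blue edge -0.19049999999999995
R -0.009 blue edge -0.19049999999999995
-0.05 -21:45,17 -18:42,6 -15:41,13 -12:52,26 -9:75,28 -6:87,29 -3:78,24 -0:63,23 3:65,24 6:82,28 9:92,32 12:89,31 15:82,30 18:73,25 21:70,24
-0.054 -21:42,16 -18:40,13 -15:56,19 -12:81,28 -9:93,29 -6:85,34 -3:69,48 -0:53,44 3:40,22 6:51,14 9:80,24 12:137,52 15:155,59 18:117,39 21:75,18
-0.058 -21:47,18 -18:61,19 -15:82,26 -12:85,28 -9:76,36 -6:74,57 -3:83,82 -0:84,88 3:63,60 6:42,33 9:47,18 12:139,59 15:193,77 18:175,67 21:126,44
-0.064 -21:88,26 -18:89,26 -15:69,31 -12:65,55 -9:80,81 -6:89,92 -3:92,95 -0:90,95 3:93,94 6:79,79 9:54,52 12:53,30 15:84,32 18:134,47 21:185,65
-0.072 -21:65,45 -18:74,74 -15:89,92 -12:91,96 -9:90,94 -6:89,91 -3:87,89 -0:99,99 3:121,124 6:117,121 9:97,99 12:85,90 15:71,73 18:53,44 21:57,29
```

The numbers show wood right across at the toe, and the open wedge has its apex at about (−52,−1.5) mm, so the mitres are closed. Next is the pedal.

Run:
```python
from h import *
im=cv2.imread("pics/top0.png");hsv=cv2.cvtColor(im,cv2.COLOR_BGR2HSV)
k=cv2.inRange(hsv,(20,150,140),(32,255,255));k[:165]=0;k[245:]=0;k[:,:300]=0;k[:,350:]=0
cs,_=cv2.findContours(k,cv2.RETR_EXTERNAL,cv2.CHAIN_APPROX_NONE);b=cv2.boxPoints(cv2.minAreaRect(np.vstack(cs)))
print(b,ray("top",b,.07))
go((.455,-.098,.12,40.7),(.455,-.098,.085,40.7))
```

```text
[[308.39346 227.67213]
 [314.16397 164.19673]
 [342.29514 166.7541 ]
 [336.52463 230.2295 ]] [[ 0.43010855 -0.05435346]
 [ 0.61957106 -0.06566466]
 [ 0.61425787 -0.14947194]
 [ 0.42493689 -0.13677675]]
shift [ 67.3 -84.2  96.3] turn [-0.02  0.    0.03]
shift [ 67.3 -84.2 131.3] turn [-0.02  0.    0.03]
```

Request:
{"method": "apply_moves", "body": {
  "motion": [
    [[23,-28,10],[0,0,0]],
    [[46,-56,30],[0,0,0]],
    [[68,-84,55],[0,0,0]],
    [[68,-84,85],[0,0,0]],
    [[68,-84,110],[0,0,0]],
    [[68,-84,120],[0,0,0]],
    [[68,-84,125],[0,0,0]],
    [[68,-84,125],[0,0,0]]
  ],
  "hand": -1
}}

```text
time: 32.58
position: [0.4546, -0.0943, 0.0903]
orientation: [-0.351, 0.937, 0.0, -0.001]
wrist_force: [0.3, 0.2, 0.8]
opening: -0.0002
grasp_force: 0.0
```

Request:
{"method": "apply_moves", "body": {
  "motion": [
    [[0,0,4],[0,0,0]],
    [[0,0,8],[0,0,0]],
    [[0,0,12],[0,0,0]],
    [[0,0,16],[0,0,0]],
    [[0,0,20],[0,0,0]],
    [[0,0,24],[0,0,0]],
    [[0,0,28],[0,0,0]],
    [[0,0,30],[0,0,0]]
  ]
}}

```text
time: 33.25
position: [0.4539, -0.0945, 0.0609]
orientation: [-0.351, 0.937, 0.0, -0.001]
wrist_force: [-5.5, -0.6, 8.0]
opening: -0.0003
grasp_force: 4.3
```

Request:
{"method": "apply_moves", "body": {
  "motion": [
    [[0,0,2],[0,0,0]],
    [[0,0,4],[0,0,0]],
    [[0,0,6],[0,0,0]],
    [[0,0,8],[0,0,0]],
    [[0,0,10],[0,0,0]],
    [[0,0,12],[0,0,0]],
    [[0,0,13],[0,0,0]],
    [[0,0,13],[0,0,0]]
  ]
}}

```text
time: 33.92
position: [0.4545, -0.0947, 0.0524]
orientation: [-0.351, 0.937, 0.0, -0.0]
wrist_force: [-25.6, 3.7, 86.2]
opening: -0.0002
grasp_force: 43.9
```

```bash
python3 st.py 40.95
```

```text
[ 0.45446898 -0.09468699  0.05238153] X,Y -0.3334446619592705 -0.09645048659377778 F -16.919704129822954 19.558038653339665 86.1555846354462
L [np.float64(-210.0), np.float64(-209.5), np.float64(-210.0), np.float64(-210.5)] R [np.float64(-215.0), None, None, None]
L -0.004 blue edge -0.19549999999999995
L -0.009 blue edge -0.20799999999999996
R -0.004 blue edge -0.21299999999999997
R -0.009 blue edge -0.21499999999999997
```

On the stop at TCP z 0.0524. Easing the load and holding.

Request:
{"method": "apply_moves", "body": {
  "motion": [
    [[0,0,-1],[0,0,0]],
    [[0,0,-2],[0,0,0]],
    [[0,0,-2],[0,0,0]],
    [[0,0,-2],[0,0,0]],
    [[0,0,-2],[0,0,0]],
    [[0,0,-2],[0,0,0]],
    [[0,0,-2],[0,0,0]],
    [[0,0,-2],[0,0,0]]
  ]
}}

```text
time: 34.63
position: [0.4543, -0.0946, 0.0532]
orientation: [-0.351, 0.937, -0.0, -0.0]
wrist_force: [-18.4, 3.4, 60.7]
opening: -0.0001
grasp_force: 30.8
```

Request:
{"method": "apply_moves", "body": {
  "motion": [
    [[0,0,0],[0,0,0]],
    [[0,0,0],[0,0,0]],
    [[0,0,0],[0,0,0]],
    [[0,0,0],[0,0,0]],
    [[0,0,0],[0,0,0]],
    [[0,0,0],[0,0,0]],
    [[0,0,0],[0,0,0]],
    [[0,0,0],[0,0,0]]
  ]
}}

```text
time: 35.3
position: [0.4543, -0.0946, 0.0531]
orientation: [-0.351, 0.937, -0.0, -0.0]
wrist_force: [-19.0, 3.1, 60.3]
opening: 0.0001
grasp_force: 30.8
```

Run:
```python
from m import *
im=camera("top")[:,:,::-1];sc=camera("scene")[:,:,::-1]
cv2.imwrite("pics/t9.png",im);cv2.imwrite("pics/s9.png",sc)
# toe junction, from both cameras: wedge profile
m=np.array([.9975,-.0706]);n=np.array([.0706,.9975])
for nm,I in(("top",im),("scene",sc)):
    cm=camera_model(nm)
    for mx in(-.047,-.050,-.053,-.056,-.060):
        ys=np.arange(-.015,.0151,.0025)
        q=(np.array([np.r_[C+mx*m+y*n,.112] for y in ys])@cm["R"].T+cm["t"])@cm["K"].T
        f=lambda k:map_coordinates(I[:,:,k].astype(float),[q[:,1]/q[:,2],q[:,0]/q[:,2]],order=1)
        print(nm,mx,' '.join(f"{y*1e3:.0f}:{a:.0f},{b:.0f}" for y,a,b in zip(ys,f(2),f(0))))
```

```text
top -0.047 -15:42,19 -12:41,8 -10:47,13 -7:58,20 -5:71,23 -2:71,21 0:62,18 3:61,23 5:71,23 8:73,24 10:63,20 13:61,23 15:66,25
top -0.05 -15:41,14 -12:47,17 -10:66,25 -7:83,26 -5:87,25 -2:78,26 0:63,24 3:60,20 5:77,25 8:94,24 10:94,33 13:88,33 15:79,29
top -0.053 -15:49,14 -12:68,21 -10:90,31 -7:94,28 -5:79,28 -2:66,37 0:50,33 3:41,21 5:50,16 8:73,23 10:92,28 13:127,44 15:130,45
top -0.056 -15:70,24 -12:90,32 -10:94,34 -7:79,31 -5:70,49 -2:74,69 0:66,64 3:51,43 5:42,23 8:50,20 10:86,31 13:167,69 15:191,75
top -0.06 -15:84,26 -12:77,28 -10:70,40 -7:72,63 -5:80,85 -2:86,93 0:87,92 3:81,82 5:59,57 8:42,30 10:57,26 13:111,48 15:165,65
scene -0.047 -15:21,51 -12:26,40 -10:25,29 -7:37,38 -5:59,60 -2:68,70 0:53,53 3:46,39 5:48,28 8:51,23 10:50,21 13:43,17 15:54,21
scene -0.05 -15:21,51 -12:24,39 -10:29,28 -7:42,29 -5:48,32 -2:38,27 0:36,25 3:50,27 5:76,31 8:95,38 10:90,35 13:66,27 15:63,24
scene -0.053 -15:17,49 -12:24,36 -10:37,27 -7:52,26 -5:54,24 -2:46,30 0:53,46 3:68,52 5:74,42 8:90,38 10:109,43 13:118,45 15:101,39
scene -0.056 -15:16,41 -12:27,32 -10:38,23 -7:50,28 -5:50,36 -2:64,59 0:82,83 3:86,85 5:79,71 8:71,42 10:114,50 13:151,61 15:154,63
scene -0.06 -15:22,42 -12:38,31 -10:48,30 -7:58,49 -5:75,74 -2:92,95 0:94,98 3:95,98 5:91,93 8:85,81 10:89,64 13:125,56 15:160,67
```

Held about 1.4 s on the stop. Letting up and moving clear.

Request:
{"method": "apply_moves", "body": {
  "motion": [
    [[0,0,-4],[0,0,0]],
    [[0,0,-10],[0,0,0]],
    [[0,0,-18],[0,0,0]],
    [[0,0,-26],[0,0,0]],
    [[0,0,-36],[0,0,0]],
    [[0,0,-60],[0,0,0]],
    [[0,0,-95],[0,0,0]],
    [[0,0,-130],[0,0,0]]
  ]
}}

```text
time: 36.07
position: [0.4539, -0.0945, 0.1809]
orientation: [-0.35, 0.937, 0.0, -0.001]
wrist_force: [1.2, 0.5, 0.7]
opening: 0.0005
grasp_force: 0.0
```

```bash
python3 st.py 40.95
python3 - <<'E'
from m import *
im=camera("top")[:,:,::-1]
m=np.array([.9975,-.0706]);n=np.array([.0706,.9975]);cm=camera_model("top")
for mx in(-.050,-.053,-.056,-.060,-.066,-.072):
    ys=np.arange(-.0175,.0176,.0025)
    q=(np.array([np.r_[C+mx*m+y*n,.112] for y in ys])@cm["R"].T+cm["t"])@cm["K"].T
    f=lambda k:map_coordinates(im[:,:,k].astype(float),[q[:,1]/q[:,2],q[:,0]/q[:,2]],order=1)
    print(mx,' '.join(f"{y*1e3:.0f}:{a:.0f},{b:.0f}" for y,a,b in zip(ys,f(2),f(0))))
# yaw of each piece: back-edge crossing (top edge z=.116) at several x
I=im.astype(float).sum(2)/3
for side,nm in((-1,"L"),(1,"R")):
    a=-4.05+45*side;X=np.array([np.cos(r(a)),np.sin(r(a))]);Y=np.array([-X[1],X[0]])*(-side)
    for xx in np.arange(-.19,-.095,.015):
        ys=np.arange(-.012,.013,.0005);q=(np.array([np.r_[C+xx*X+y*Y,.116] for y in ys])@cm["R"].T+cm["t"])@cm["K"].T
        v=map_coordinates(I,[q[:,1]/q[:,2],q[:,0]/q[:,2]],order=1);print(nm,round(xx*1e3),"back y mm",round(ys[np.argmax(np.gradient(v))]*1e3,1))
# pedal: brightness of tread edge vs first picture
d=cv2.absdiff(im,cv2.imread("pics/top0.png"))[160:240,305:346];print("pedal diff",d.mean())
E
```

```text
[ 0.45393089 -0.09454027  0.18093483] X,Y -0.33375491327351975 -0.09598701273706511 F 1.22962087613902 -0.3661419263253002 0.7066995440116329
L [np.float64(-209.5), np.float64(-209.5), np.float64(-210.0), np.float64(-210.5)] R [np.float64(-215.0), None, None, None]
L -0.004 blue edge -0.19849999999999995
L -0.009 blue edge -0.20799999999999996
R -0.004 blue edge -0.21199999999999997
R -0.009 blue edge -0.21449999999999997
-0.05 -18:42,12 -15:42,14 -12:46,11 -10:66,25 -8:85,29 -5:87,28 -2:76,25 0:62,20 3:61,20 5:79,29 8:94,31 10:90,33 13:85,29 15:80,30 18:74,27
-0.053 -18:41,16 -15:48,15 -12:72,24 -10:96,36 -8:98,34 -5:84,34 -2:66,39 0:49,33 3:42,23 5:52,19 8:70,18 10:95,35 13:129,46 15:131,49 18:109,43
-0.056 -18:48,14 -15:69,22 -12:90,31 -10:95,34 -8:83,37 -5:71,48 -2:74,70 0:66,67 3:50,44 5:40,21 8:49,15 10:89,31 13:168,65 15:192,72 18:158,58
-0.06 -18:79,23 -15:81,23 -12:75,27 -10:72,41 -8:73,63 -5:84,87 -2:91,97 0:88,95 3:78,80 5:60,56 8:43,31 10:55,23 13:113,43 15:165,65 18:180,66
-0.066 -18:78,31 -15:63,43 -12:71,66 -10:83,84 -8:91,93 -5:92,95 -2:90,92 0:94,95 3:93,95 5:90,95 8:78,81 10:65,63 13:55,41 15:60,27 18:88,29
-0.072 -18:77,79 -15:87,91 -12:94,96 -10:91,95 -8:90,91 -5:89,90 -2:86,89 0:96,98 3:119,120 5:129,131 8:108,111 10:90,94 13:83,87 15:70,73 18:55,50
L -190 back y mm 0.0
L -175 back y mm 0.5
L -160 back y mm -0.5
L -145 back y mm -0.5
L -130 back y mm -1.0
L -115 back y mm -0.5
L -100 back y mm -0.5
R -190 back y mm 12.5
R -175 back y mm 6.5
R -160 back y mm -0.5
R -145 back y mm -1.0
R -130 back y mm -2.0
R -115 back y mm -1.0
R -100 back y mm 9.0
pedal diff 50.670325203252034
```

```bash
python3 -c "
from station import *
print(hand_in())"
```

```text
the job is handed in; nothing more can be done
None
```

The job is handed in, at about 36 s of the 72 s. No verdict came back, so the result is unconfirmed. By my measurements the offcut is in the bin, both walnut backs lie along their fences with the mitres closed (to a few mm; heels hidden under the head), and the pedal was pressed to its stop for about 1.4 s. After the arm came up clear I did not separately confirm the pedal's return or check that the odd mouldings and tools had stayed put.

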